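# Lipsticks away under the organiser's rocker hood

### The job

Put the lipsticks away: press the paddle at the back of the rotating organiser all the way down so that its hood tips up, then stand every lipstick tube lying on the dressing table upright in a slot of its own in the organiser (either end up). When they are all in, bring the hood fully down again, and leave the other things on the table where they are.

Things in the scene. Friction and masses are not known exactly. Their poses are not given: they have to be found in the camera images.
- tube0: a square-section lipstick tube, 80 mm long and 22 x 22 mm, half grey and half copper with a thin gold collar, 30 g, lying on the table at the start. Origin at its very centre; its x axis runs along its length towards the copper cap. Three or four of the tubes are present (absent ones read None).
- tube1: a square-section lipstick tube, 80 mm long and 22 x 22 mm, half grey and half copper with a thin gold collar, 30 g, lying on the table at the start. Origin at its very centre; its x axis runs along its length towards the copper cap. Three or four of the tubes are present (absent ones read None).
- tube2: a square-section lipstick tube, 80 mm long and 22 x 22 mm, half grey and half copper with a thin gold collar, 30 g, lying on the table at the start. Origin at its very centre; its x axis runs along its length towards the copper cap. Three or four of the tubes are present (absent ones read None).
- tube3: a square-section lipstick tube, 80 mm long and 22 x 22 mm, half grey and half copper with a thin gold collar, 30 g, lying on the table at the start. Origin at its very centre; its x axis runs along its length towards the copper cap. Three or four of the tubes are present (absent ones read None).
- slot0 (a point): centre of the floor of slot 0, 19 mm above the table. Four slots in a row along the organiser's y, 48 mm apart, all empty at the start, one tube each. Axes: x from the organiser's open front to its back, y along the row, z up. A slot is 32 mm wide (y) by 34 mm (x), its clear 3 mm walls rise 43 mm above this point; the centre of a tube standing in it is 40 mm above this point.
- slot1 (a point): centre of the floor of slot 1 (48 mm from slot 0 along -y); size and axes as for slot 0.
- slot2 (a point): centre of the floor of slot 2 (96 mm from slot 0 along -y); size and axes as for slot 0.
- slot3 (a point): centre of the floor of slot 3 (144 mm from slot 0 along -y); size and axes as for slot 0.
- pivot (a point): the middle of the hinge rod of the organiser's hood, 94 mm above the table, 61 mm behind the row of slots; axes as the organiser's. The rod lies along y.
- press (a point): where to press the paddle: on its upper face, 58 mm from the hinge rod. The paddle, 90 mm wide (y) and 72 mm long from the rod, sticks out behind the organiser: it slopes up to the rear at 35 deg with the hood down, and down to the rear at 42 deg with the hood fully up. Moves with the hood; axes are the hood's (the organiser's when the hood is down).
- hood_front (a point): on the outer face of the hood's top plate, 88 mm from the hinge rod, 5 mm short of its front edge, mid-width. The hood is an off-white upside-down tray: plate 194 mm wide (y), 93 mm long and 3 mm thick, with a 45 mm lip square to it at the front and both sides. When down, the plate rises to the front at 20 deg and this point is 126 mm above the table. Moves with the hood; axes are the hood's.
- hood (a joint): the tilt of the hood and its paddle, one rigid rocker on the hinge rod, rad: 0 is down (shut, resting on its stop), 1.35 is fully up (stop). A positive value lifts the front and lowers the paddle. The hinge is stiff (about 0.12 N m) so the hood stays where it is left; about 3 N on the press point moves it.
- carousel (a joint): the turn of the organiser on its round foot, rad, counter-clockwise from above; stiff (0.5 N m), range -0.5 to 0.5. The row of slots, the pivot and the hood turn with it. It need not be turned.
- bangle_bowl: a blue ceramic bowl of bangles, 120 mm across and 45 mm high, loose; origin at the centre of its underside. Leave it alone.
- hairbrush: a pink hairbrush lying bristles down, 215 mm long, head 95 x 56 mm and up to 27 mm high, loose; origin on the table under the neck, head along its +x, handle along -x. Leave it alone.
- tweezer: a chrome tweezer, 92 mm long, 4 mm thick, lying flat, loose; origin under its middle. Leave it alone.
- compact: a round grey powder compact, 62 mm across, 16 mm high, loose; origin at the centre of its underside. Leave it alone.
- perfume: an amber perfume bottle, 36 x 55 mm, 106 mm high, loose; origin at the centre of its underside. Leave it alone.
- cream_jar: a white cream jar, 64 mm across, 46 mm high, loose; origin at the centre of its underside. Leave it alone.
- hair_clip: a grey hair clip, 70 x 18 mm (teeth to 21 mm), 14 mm high, lying flat, loose; origin under its middle. Leave it alone.
Not all that is in view belongs to the job. What is shaped like the tube3 but red is not meant.

How it is judged:
By the outcome, as a careful person would: the job done as asked, in the order asked, and still so for the second after the job is handed in, with the robot touching nothing.
Of tube0, tube1, tube2, tube3 only 3 to 4 are there at a start; the rules pass over those that are not, and their reading is None.
At some moment in a run one of tube0, tube1, tube2, tube3 may be knocked a few centimetres aside while the robot is not near it.
Once in a run the grip may slacken for a moment while it holds something.
It also fails if it takes over 208 s, if anything falls off the work surface, if the arm or the gripper's body presses on something with over 40 N, if the wrist force passes 120 N, or if a joint passes its speed limit or range.

### The arm

A 6-joint arm with a two-finger parallel gripper is mounted at the origin on the work surface. World frame = base frame: x ahead of the robot, y to its left, z up, the work surface at z = 0. Lengths are in m, angles in rad, forces in N, time in s.
With the tool pointing down it reaches from about 0.35 to 0.975 m from the base axis. Payload 4.9 kg.
Tool frame: the origin (TCP) lies at the very end of the fingers, on their centre line; the grasp point (between the pads) lies 19 mm behind it; y points along the fingers, z is the direction in which the jaws open and shut, and the axes are right-handed (so a half turn about y gives the same grasp; the last joint's range is limited). The gripper opens to 85 mm and grips with 20 to 120 N. Pads are 22 mm wide; open, the fingers measure 114 mm over their backs; the gripper's body (76 mm by 85 mm) begins 54 mm behind the grasp point. The pads swing forward as they close: fully open they stand 13 mm farther back than shut.
Start: joints at [1.211, 0.053, 1.613, -0, 1.476, -0.119], TCP at [0.149, 0.607, 0.231] pointing down, gripper open.
Joint ranges: [-3.01, 3.01], [-1.01, 2.22], [0.06, 2.58], [-1.02, 4.17], [0.09, 2.62], [-3.14, 3.14]. Speed limits (rad/s): [2.57, 2.57, 3.14, 3.14, 3.14, 3.14].

### API

Orientations are given as a rotation vector (axis times angle).
In Python, from station import monitor, viewer, ticket gives the robot as it stands.
- The arm moves only by the tool servo_tool, never from a script. Its argument "commands" is one flat list of numbers, 7 for each row, row after row: the turn, a rotation vector about the tool's x, y, z in rad, then the shift along the tool's x, y, z in cm, then the opening, from 0 (shut) to 1 (fully open). In form: [rx, ry, rz, dx, dy, dz, claw, rx, ry, rz, dx, dy, dz, claw, ...]. A call has 1 to 20 rows; each row shifts and turns the pose as measured when the row begins, along the tool's axes as they then stand; what a row does not reach is not made up. A row lasts 1/10 s, in which the tool goes at most 50 mm and 8.59 degrees, less where a joint would pass 70% of its speed; a pose out of reach is approached as far as the arm can. A call is refused whole if a number of a shift passes 5 or a number of a turn 0.15, either way. A call with a gripper value outside its range is refused whole. The fingers move at their own pace and stop on an object; "grip_force" is the grip in N (left out, the last holds). Time passes only in rows, so rows that do not move let the fingers close. It gives the time, the measured TCP pose, the force and the opening at its end, in the units of the state.
- monitor.get_obs(): the state, without advancing time (a new reading comes with each control period).
- viewer.get_image(name): name is "scene" or "top" or "wrist"; returns a dict with "frame" (384x512x3 uint8, red, green, blue), "depth" (384x512 float32, m along the optical axis (not along the pixel's ray), 0 where there is no reading), "camera_matrix" (3x3 intrinsics, pixels), "dist_coeffs" ([k1, k2, p1, p2, k3] as OpenCV has them; the pictures are not rectified), "cam_to_world" (4x4, takes a point from camera to world coordinates). Camera axes: x right, y down, z forward; pixel columns grow to the right and rows downward; lengths in m; the calibration is good to about 2 mm. A picture is of the moment at which its call begins.
- ticket.finish_job(): hands the job in, once; it reports no verdict.
The state is a dict: "t": time; "q": joint angles; "dq": joint speeds; "effort": joint torques, N m; "tool_pos": TCP position; "tool_rot": TCP orientation; "contact_force": force on the tool from outside, world axes, zero at the start; "wrist_torque": the same for the moment, N m; "opening": finger opening in m.
Only numpy, scipy, OpenCV 4.12 (cv2) and the standard library are available. Lean on these libraries where they do the work, as an engineer would, in place of code of your own. Each camera call takes 0.05 s, during which the arm holds its last target.

## Working session

There is one attempt and no reset: what is moved stays moved. The work goes in short steps, Python scripts to look and compute and a tool call to move; the robot and the scene stay as the last step left them, time stands still between calls to the robot, and variables do not carry over. Pictures are saved under pics/ and viewed, and the job is handed in when it is done.

Besides the shell and the picture viewer there is one more tool, called after ">>>" by a JSON object that holds its "op" and its "data". servo_tool: Moves the arm, as the interface text tells. Its arguments: {"type":"object","properties":{"commands":{"type":"array","items":{"type":"number"}},"grip_force":{"type":"number"}},"required":["commands"]}

```bash
mkdir -p pics; ls; python3 - <<'E'
from station import monitor, viewer
import cv2, numpy as np
print(monitor.get_obs())
for n in ["scene","top","wrist"]:
    d=viewer.get_image(n)
    cv2.imwrite(f"pics/{n}0.png",cv2.resize(d["frame"][:,:,::-1],(800,600),interpolation=cv2.INTER_CUBIC))
    np.savez(f"pics/{n}0.npz",**d)
    print(n,d["camera_matrix"],d["dist_coeffs"],d["cam_to_world"])
E
```

```text
pics
{'t': 0.0, 'q': array([ 1.21100413e+00,  5.33428031e-02,  1.61429637e+00, -1.03919872e-06,
        1.47599763e+00, -1.19008991e-01]), 'dq': array([ 0.00057226,  0.00113755, -0.00086233, -0.0004519 ,  0.00273701,
       -0.00048746]), 'effort': array([-8.97542814e-04, -3.93701792e+01, -3.70173562e+01, -2.12835416e-04,
        7.50994252e-03,  6.25903382e-06]), 'tool_pos': array([0.14882388, 0.6063808 , 0.23007032]), 'tool_rot': array([-1.56450612,  0.18946026, -0.18869875]), 'contact_force': array([-0.49460871, -0.07330116, -0.57929293]), 'wrist_torque': array([-0.00157203, -0.01959969,  0.0096323 ]), 'opening': 0.08532018031438933}
scene [[365.93329771   0.         253.71513984]
 [  0.         365.93329771 197.95151089]
 [  0.           0.           1.        ]] [-0.04126036  0.          0.          0.          0.        ] [[ 0.25631904  0.60424018 -0.7544497   1.3929445 ]
 [ 0.9665906  -0.15879376  0.20121421 -0.23788604]
 [ 0.00177981 -0.78081902 -0.62475474  0.8373962 ]
 [ 0.          0.          0.          1.        ]]
top [[429.08494172   0.         252.51989894]
 [  0.         429.08494172 191.18382018]
 [  0.           0.           1.        ]] [-0.13504651  0.          0.          0.          0.        ] [[ 0.02574489 -0.98462715  0.1727616   0.34402793]
 [-0.99964724 -0.02422879  0.01087906 -0.02050173]
 [-0.00652602 -0.17298074 -0.98490359  1.24136472]
 [ 0.          0.          0.          1.        ]]
wrist [[310.75219937   0.         257.73634302]
 [  0.         310.75219937 191.4970715 ]
 [  0.           0.           1.        ]] [-0.08223547  0.          0.          0.          0.        ] [[ 0.23817262  0.93680205  0.25627275  0.08384633]
 [ 0.97122052 -0.22915474 -0.06495231  0.62403555]
 [-0.00212134  0.26436722 -0.96441976  0.37237095]
 [ 0.          0.          0.          1.        ]]
```

View pics/scene0.png

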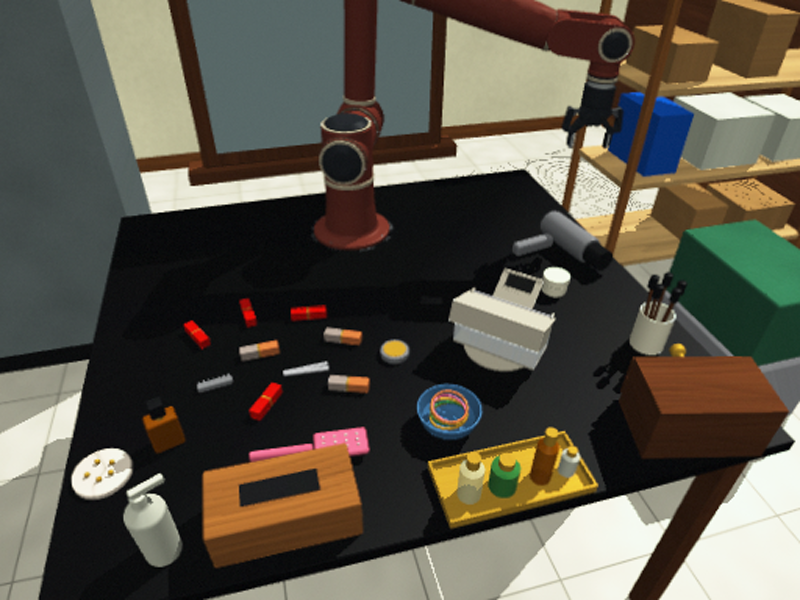

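View pics/top0.png

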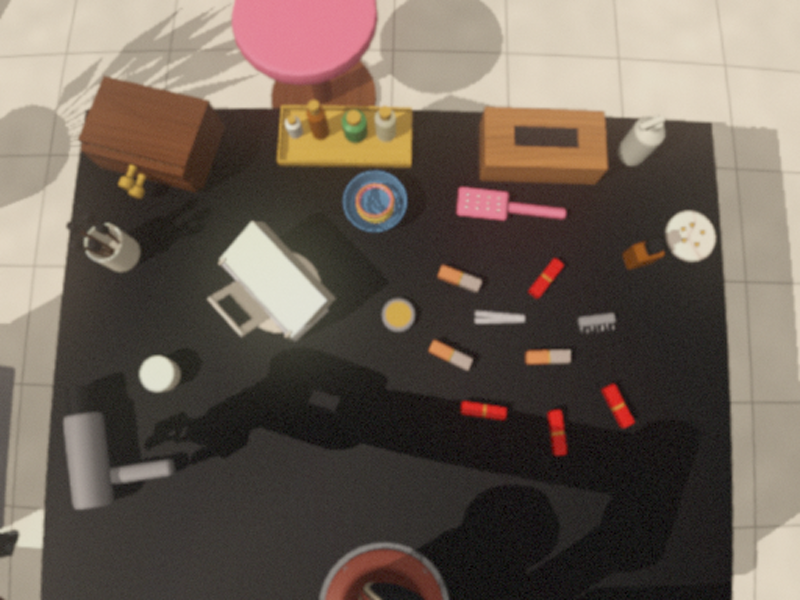

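View pics/wrist0.png

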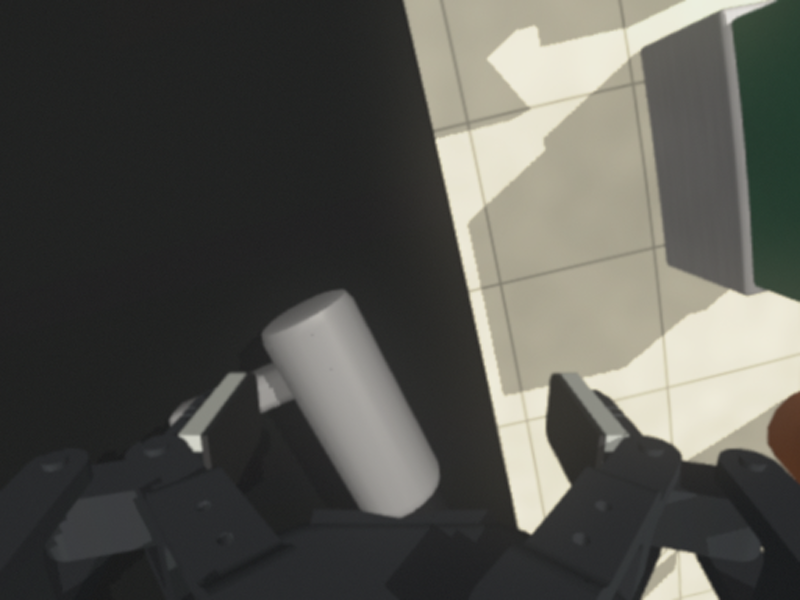

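The top view shows three copper/grey tubes at about (460,278), (451,355) and (548,357) in the 800 px picture. Four red lookalikes are at (547,278), (619,405), (558,432) and (484,410). The organiser is at about (270,285), with its paddle to the lower left near (235,310). I'll measure these next.

```bash
cat > h.py <<'E'
import numpy as np, cv2
from station import monitor, viewer
from scipy.spatial.transform import Rotation as R
def grab(n,save=None):
    d=viewer.get_image(n)
    if save: cv2.imwrite(f"pics/{save}.png",cv2.resize(d["frame"][:,:,::-1],(800,600),interpolation=cv2.INTER_CUBIC))
    return d
def rays(d,px):
    px=np.asarray(px,float).reshape(-1,1,2)
    u=cv2.undistortPoints(px,d["camera_matrix"],d["dist_coeffs"]).reshape(-1,2)
    T=d["cam_to_world"]; r=np.c_[u,np.ones(len(u))]
    return T[:3,3], r@T[:3,:3].T     # origin, dirs with unit optical depth
def onplane(d,px,z):
    o,r=rays(d,px); s=(z-o[2])/r[:,2]; return o+r*s[:,None]
def cloud(d):
    H,W=d["depth"].shape; v,u=np.mgrid[:H,:W]
    o,r=rays(d,np.c_[u.ravel(),v.ravel()])
    P=o+r*d["depth"].ravel()[:,None]; P[d["depth"].ravel()<=0]=np.nan
    return P.reshape(H,W,3)
def proj(d,P):
    T=np.linalg.inv(d["cam_to_world"]); P=np.atleast_2d(P)
    rv=cv2.Rodrigues(T[:3,:3])[0]
    return cv2.projectPoints(P.astype(float),rv,T[:3,3],d["camera_matrix"],d["dist_coeffs"])[0].reshape(-1,2)
def tri(d1,p1,d2,p2):
    o1,r1=rays(d1,[p1]);o2,r2=rays(d2,[p2]);a=r1[0];b=r2[0]
    s=np.linalg.lstsq(np.c_[a,-b],o2-o1,rcond=None)[0]
    A=o1+a*s[0];B=o2+b*s[1]; return (A+B)/2,np.linalg.norm(A-B)
def tubes(d,ztop=0.022):
    """copper blobs (not red) and adjoining grey halves"""
    hsv=cv2.cvtColor(d["frame"],cv2.COLOR_RGB2HSV)
    cop=cv2.inRange(hsv,(6,90,90),(18,215,255))
    cop=cv2.morphologyEx(cop,cv2.MORPH_OPEN,np.ones((3,3)))
    cs,_=cv2.findContours(cop,cv2.RETR_EXTERNAL,cv2.CHAIN_APPROX_NONE)
    return [(cv2.contourArea(c),np.array(cv2.minAreaRect(c)[0]),cv2.minAreaRect(c)[1]) for c in cs if cv2.contourArea(c)>40],cop
E
python3 - <<'E'
from h import *
L=lambda n:dict(np.load(f"pics/{n}0.npz"))
t=L("top");s=L("scene")
for n,d in (("top",t),("scene",s)):
    l,m=tubes(d); P=cloud(d)
    print(n)
    for a,c,wh in l: print(a,c.round(1),np.round(wh,1),P[int(c[1]),int(c[0])].round(3))
P=cloud(t);S=cloud(s)
for px in [(460,278),(451,355),(548,357),(484,410),(398,315),(275,280),(235,310),(158,373),(300,60)]:
    u,v=int(px[0]*.64),int(px[1]*.64); print(px,P[v,u].round(3))
E
```

```text
top
48.5 [215.  376.5] [13.  6.] [0.036 0.084 0.011]
136.0 [344. 228.] [10. 16.] [ 0.457 -0.271  0.025]
135.5 [281.8 223.9] [15.7  9.8] [ 0.468 -0.091  0.022]
132.0 [287.5 175.6] [15.4 10. ] [ 0.609 -0.106  0.019]
188.0 [411.1 161.3] [13.9 24.7] [ 0.648 -0.457  0.071]
3692.0 [347.9  93.1] [83.2 47.3] [ 0.842 -0.273  0.084]
3528.5 [90.2 82.6] [74.7 55.7] [0.849 0.468 0.118]
1231.0 [208.1  66.4] [41.4 66.5] [ 1.318  0.24  -0.73 ]
scene
4096.0 [176.6 314.2] [ 43.7 103.2] [ 0.864 -0.286  0.087]
106.5 [229.  245.5] [ 9. 14.] [ 0.614 -0.108  0.023]
2702.5 [455. 246.] [36. 94.] [0.87  0.471 0.12 ]
85.0 [171.5 222.5] [ 9. 11.] [ 0.465 -0.272  0.025]
84.5 [224. 215.] [ 8. 12.] [ 0.47  -0.096  0.021]
808.5 [480.1 126.5] [54.4 24.5] [nan nan nan]
586.0 [447.9 127.7] [38.1 26.6] [-0.556  1.748 -0.408]
789.5 [443.6  35.5] [30.1 36.3] [-0.462  1.389  0.279]
70.0 [415.   19.5] [ 7. 16.] [-0.673  1.332  0.321]
933.5 [487.   24.5] [49. 46.] [-0.462  1.681  0.329]
(460, 278) [ 0.603 -0.127  0.02 ]
(451, 355) [ 0.457 -0.111  0.02 ]
(548, 357) [ 0.458 -0.288  0.023]
(484, 410) [ 0.359 -0.171  0.022]
(398, 315) [ 0.53  -0.012  0.017]
(275, 280) [0.57  0.199 0.112]
(235, 310) [0.515 0.265 0.122]
(158, 373) [0.409 0.42  0.044]
(300, 60) [ 1.204  0.246 -0.258]
```

```bash
python3 - <<'E'
from h import *
L=lambda n:dict(np.load(f"pics/{n}0.npz"))
t=L("top");s=L("scene")
a=cv2.resize(t["frame"][120:230,120:230,::-1],(590,590),interpolation=cv2.INTER_CUBIC)
cv2.imwrite("pics/c1.png",a)
b=cv2.resize(s["frame"][160:260,270:400,::-1],(780,600),interpolation=cv2.INTER_CUBIC)
cv2.imwrite("pics/c2.png",b)
c=cv2.resize(t["frame"][155:245,255:400,::-1],(796,494),interpolation=cv2.INTER_CUBIC)
cv2.imwrite("pics/c3.png",c)
E
```

```text
(no output)
```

View pics/c1.png

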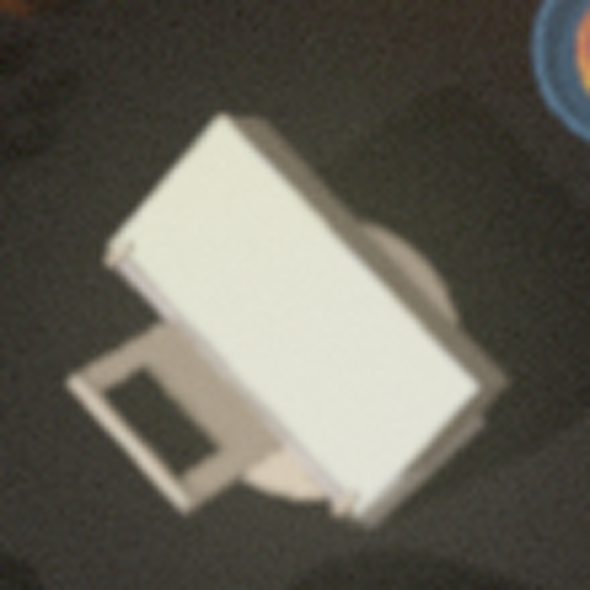

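View pics/c2.png

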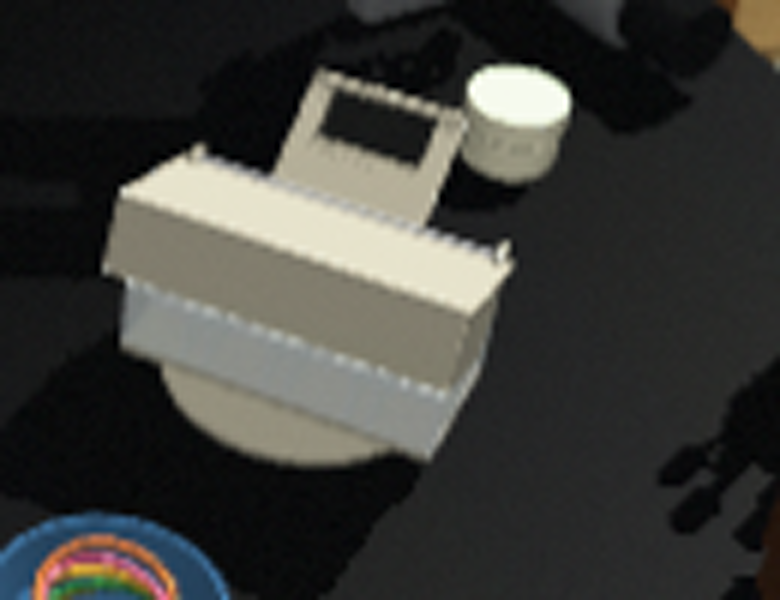

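View pics/c3.png

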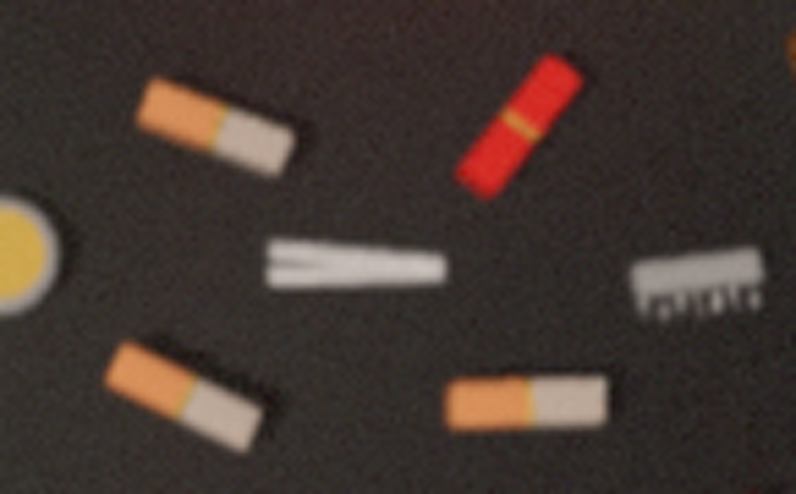

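```bash
python3 - <<'E'
from h import *
L=lambda n:dict(np.load(f"pics/{n}0.npz"))
t=L("top");s=L("scene");P=cloud(t)
f=lambda x,y:(120+x/5.364,120+y/5.364)
def reg(poly):
    m=np.zeros(P.shape[:2],np.uint8);cv2.fillPoly(m,[np.round([f(*p) for p in poly]).astype(int)],1)
    m=cv2.erode(m,np.ones((3,3)));q=P[m>0];q=q[~np.isnan(q).any(1)];return q
def fit(q):
    c=np.median(q,0)
    for i in range(3):
        u,sv,v=np.linalg.svd(q-c,full_matrices=False);n=v[2]*np.sign(v[2][2]);r=(q-c)@n;q=q[abs(r)<2.5*np.std(r)+1e-4];c=q.mean(0)
    return n,c,np.std(r)
n,c,e=fit(reg([(225,115),(480,385),(365,515),(115,245)]));print("hood n",n,"tilt",np.degrees(np.arccos(n[2])),"c",c,e)
yaw=np.arctan2(n[1],n[0]);print("yaw from normal",yaw)  # plate rises to front => normal leans to back=+x org
n2,c2,e2=fit(reg([(165,325),(280,440),(187,513),(70,382)]));print("paddle n",n2,np.degrees(np.arccos(n2[2])),c2,e2, np.arctan2(n2[1],n2[0])) # slopes up to rear -> normal leans forward
def onpl(px,n,c):
    o,r=rays(t,[f(*px)]);return o+r[0]*((c-o)@n)/(r[0]@n)
H=[onpl(p,n,c) for p in [(225,115),(480,385),(365,515),(115,245)]]
Q=[onpl(p,n2,c2) for p in [(70,382),(187,513)]]
print(np.round(H,4));print(np.round(Q,4))
e1=H[1]-H[0];print("front edge len",np.linalg.norm(e1),"yaw",np.arctan2(*( (-e1[:2])[::-1]))-np.pi/2)
e3=H[2]-H[3];print("rear edge",np.linalg.norm(e3),np.arctan2(*((-e3[:2])[::-1]))-np.pi/2)
e4=Q[1]-Q[0];print("paddle edge",np.linalg.norm(e4),np.arctan2(*((-e4[:2])[::-1]))-np.pi/2)
# two-view check on two hood front corners
g=lambda x,y:(270+x/6,160+y/6)
for a,b in [((225,115),(472,318)),((480,385),(122,195)),((187,513),(320,70)),((70,382),(465,120))]:
    X,gap=tri(t,f(*a),s,g(*b));print(X.round(4),round(gap,4))
E
```

```text
hood n [-0.24314988  0.24694696  0.93802736] tilt 20.277126274906 c [0.57187401 0.20321304 0.1110658 ] 0.0019442696588455465
yaw from normal 2.3484470254894294
paddle n [ 0.42587018 -0.41948351  0.80166587] 36.71052270588121 [0.51685716 0.25803776 0.11906748] 0.0016601754593858007 -0.7778432811340251
[[0.6708 0.2415 0.1266]
 [0.5351 0.1054 0.1273]
 [0.4728 0.1642 0.0957]
 [0.6094 0.302  0.0948]]
[[0.5297 0.3074 0.1381]
 [0.4665 0.2445 0.1387]]
front edge len 0.1922096435190052 yaw -0.783822002536095
rear edge 0.19408825037578298 -0.7807372464707295
paddle edge 0.08921235816035894 -0.7875374781702849
[0.6725 0.2445 0.1239] 0.0047
[0.5361 0.1081 0.1257] 0.0053
[0.4679 0.2486 0.1356] 0.0067
[0.5308 0.3098 0.1341] 0.0024
```

Organiser frame: yaw is about 2.357 rad, with the front facing (+0.707, −0.707). The pivot is at (0.541, 0.234, 0.094). The plate's 20.3° tilt, the 194 × 87 mm outline and the paddle's 36.7° slope all match the text. Next is a planner that turns a target pose into rows.

```bash
cat >> h.py <<'E'
BX=np.array([-.7071,.7071,0]);BY=np.array([-.7071,-.7071,0]);Z=np.array([0,0,1.])
PIV=np.array([.5407,.2345,.094]); SC=PIV-.061*BX; SC[2]=.019
SLOT=[SC+BY*(.072-.048*i) for i in range(4)]
def frame(p,z):  # tool y=pointing, z=jaw
    p=p/np.linalg.norm(p); z=z-p*(z@p); z/=np.linalg.norm(z)
    return np.c_[np.cross(p,z),p,z]
def cur():
    o=monitor.get_obs(); return o["tool_pos"],R.from_rotvec(o["tool_rot"]).as_matrix(),o
def plan(way,claw,n=None,start=None):
    """way: list of (pos,R,nrows or None). prints rows"""
    p,M,_=cur() if start is None else (*start,None)
    rows=[]
    for tp,tM,n in way:
        if tM is None: tM=M
        rv=R.from_matrix(M.T@tM).as_rotvec(); a=np.linalg.norm(rv); dd=np.linalg.norm(tp-p)
        k=n or int(max(np.ceil(a/.14),np.ceil(dd/.04),1))
        for i in range(k):
            A=M@R.from_rotvec(rv*i/k).as_matrix(); d=A.T@(tp-p)/k*100
            rows.append([*np.round(rv/k,3),*np.round(d,2),claw])
        p,M=tp,tM
    print(len(rows)); 
    for i in range(0,len(rows),20): print("["+", ".join(", ".join(f"{x:g}" for x in r) for r in rows[i:i+20])+"]\n")
E
python3 - <<'E'
from h import *
p,M,o=cur(); print(M.round(3)); print(np.round(SLOT,4))
t=np.radians(20); pd=-Z*np.cos(t)-BX*np.sin(t)
for zz in (BY,-BY):
    F=frame(pd,zz); print(np.degrees(np.linalg.norm(R.from_matrix(M.T@F).as_rotvec())))
E
```

```text
[[ 0.971 -0.001  0.238]
 [-0.238 -0.001  0.971]
 [-0.    -1.    -0.002]]
[[0.5329 0.1405 0.019 ]
 [0.5669 0.1744 0.019 ]
 [0.6008 0.2083 0.019 ]
 [0.6347 0.2423 0.019 ]]
149.2663195906105
36.91989758845589
```

```bash
python3 - <<'E'
from h import *
t=np.radians(20); pd=-Z*np.cos(t)-BX*np.sin(t); F=frame(pd,-BY)
pre=PIV+.058*BX; pre[2]=.20
plan([(pre,F,14)],0)
E
```

```text
14
[-0.007, 0.039, -0.024, 3, 0.22, -1.7, 0, -0.007, 0.039, -0.024, 3.05, 0.3, -1.58, 0, -0.007, 0.039, -0.024, 3.1, 0.39, -1.46, 0, -0.007, 0.039, -0.024, 3.15, 0.47, -1.34, 0, -0.007, 0.039, -0.024, 3.18, 0.56, -1.21, 0, -0.007, 0.039, -0.024, 3.21, 0.64, -1.08, 0, -0.007, 0.039, -0.024, 3.24, 0.73, -0.95, 0, -0.007, 0.039, -0.024, 3.25, 0.81, -0.82, 0, -0.007, 0.039, -0.024, 3.26, 0.9, -0.69, 0, -0.007, 0.039, -0.024, 3.26, 0.98, -0.56, 0, -0.007, 0.039, -0.024, 3.26, 1.06, -0.43, 0, -0.007, 0.039, -0.024, 3.24, 1.15, -0.3, 0, -0.007, 0.039, -0.024, 3.22, 1.23, -0.16, 0, -0.007, 0.039, -0.024, 3.2, 1.3, -0.03, 0]
```

>>> {"op": "servo_tool", "data": {"commands": [-0.007,0.039,-0.024,3,0.22,-1.7,0,-0.007,0.039,-0.024,3.05,0.3,-1.58,0,-0.007,0.039,-0.024,3.1,0.39,-1.46,0,-0.007,0.039,-0.024,3.15,0.47,-1.34,0,-0.007,0.039,-0.024,3.18,0.56,-1.21,0,-0.007,0.039,-0.024,3.21,0.64,-1.08,0,-0.007,0.039,-0.024,3.24,0.73,-0.95,0,-0.007,0.039,-0.024,3.25,0.81,-0.82,0,-0.007,0.039,-0.024,3.26,0.9,-0.69,0,-0.007,0.039,-0.024,3.26,0.98,-0.56,0,-0.007,0.039,-0.024,3.26,1.06,-0.43,0,-0.007,0.039,-0.024,3.24,1.15,-0.3,0,-0.007,0.039,-0.024,3.22,1.23,-0.16,0,-0.007,0.039,-0.024,3.2,1.3,-0.03,0,0,0,0,0,0,0,0], "grip_force": 40}}

```text
t: 1.65
tool_pos: [0.5053, 0.2561, 0.1953]
tool_rot: [-1.613, 0.372, -0.907]
contact_force: [-1.3, 0.6, -0.3]
opening: 0.0
```

```bash
python3 - <<'E'
from h import *
p,M,o=cur(); print(o); 
t=np.radians(20); pd=-Z*np.cos(t)-BX*np.sin(t); F=frame(pd,-BY)
pre=PIV+.058*BX; pre[2]=.20
print("err",p-pre, R.from_matrix(M.T@F).as_rotvec())
grab("wrist","w1");grab("top","t1")
w=[]
for a,n in [(40,2),(25,1),(15,1),(5,1),(-5,1),(-15,1),(-25,1),(-35,1),(-42,1),(-48,1)]:
    a=np.radians(a); w.append((PIV+.055*(np.cos(a)*BX+np.sin(a)*Z),F,n))
plan(w,0)
E
```

```text
{'t': 1.65, 'q': array([ 0.50723798, -0.08948935,  1.84446633, -0.36175132,  1.3186509 ,
       -0.17387825]), 'dq': array([ 0.02564251, -0.01032646,  0.01091385,  0.04075394,  0.01101657,
        0.00010936]), 'effort': array([-1.11641541e+00, -3.23051798e+01, -3.66581404e+01, -1.35763619e+00,
       -2.87699522e-01,  2.64263268e-03]), 'tool_pos': array([0.50534536, 0.25613883, 0.19528128]), 'tool_rot': array([-1.61343574,  0.37161473, -0.90716963]), 'contact_force': array([-1.27289564,  0.64037453, -0.25390481]), 'wrist_torque': array([ 0.11236203,  0.10589506, -0.02763339]), 'opening': 4.206001884069017e-05}
err [ 0.00565716 -0.01937297 -0.00471872] [ 0.01765828 -0.02197944  0.01020088]
11
[0.008, -0.01, 0.004, -1.14, 3.1, 0.49, 0, 0.008, -0.01, 0.004, -1.12, 3.11, 0.48, 0, 0, 0, 0, -1.14, 0.87, 0, 0, 0, 0, 0, -0.62, 0.73, -0, 0, 0, 0, 0, -0.48, 0.83, 0, 0, 0, 0, 0, -0.33, 0.9, 0, 0, 0, 0, 0, -0.17, 0.94, 0, 0, 0, 0, 0, 0, 0.96, 0, 0, 0, 0, 0, 0.17, 0.94, 0, 0, 0, 0, 0, 0.21, 0.64, -0, 0, 0, 0, 0, 0.24, 0.52, -0, 0]
```

>>> {"op": "servo_tool", "data": {"commands": [0.01,-0.02,0.01,-2.2,1,1,0,0.01,0,0,0,3,0,0,0,0,0,0,2,0,0,0,0,0,0,0,0,0]}}

```text
t: 2.15
tool_pos: [0.5088, 0.2725, 0.1288]
tool_rot: [-1.594, 0.347, -0.872]
contact_force: [0.9, -1.8, 1.0]
opening: -0.0003
```

```bash
python3 - <<'E'
from h import *
t=np.radians(20); pd=-Z*np.cos(t)-BX*np.sin(t); F=frame(pd,-BY)
p,M,o=cur(); d=p-PIV; print(p,"bx,by,z",d@BX,d@BY,d[2]); print(R.from_matrix(M.T@F).as_rotvec())
w=[]
for a,n in [(25,2),(15,1),(5,1),(-5,1),(-15,1),(-25,1),(-35,1),(-42,1),(-48,1)]:
    a=np.radians(a); w.append((PIV+.057*(np.cos(a)*BX+np.sin(a)*Z),F,n))
plan(w,0)
E
```

```text
[0.50880751 0.27254503 0.12879192] bx,by,z 0.049452820275772996 -0.004350465132375032 0.034791917459725014
[-0.01208317  0.00852832 -0.00484698]
10
[-0.006, 0.004, -0.002, -0.29, 0.46, -0.22, 0, -0.006, 0.004, -0.002, -0.29, 0.46, -0.22, 0, 0, 0, 0, -0.64, 0.76, 0, 0, 0, 0, 0, -0.5, 0.86, -0, 0, 0, 0, 0, -0.34, 0.93, 0, 0, 0, 0, 0, -0.17, 0.98, 0, 0, 0, 0, 0, 0, 0.99, -0, 0, 0, 0, 0, 0.17, 0.98, 0, 0, 0, 0, 0, 0.22, 0.66, 0, 0, 0, 0, 0, 0.25, 0.54, -0, 0]
```

>>> {"op": "servo_tool", "data": {"commands": [-0.006,0.004,-0.002,-0.3,0.5,-0.2,0,-0.006,0.004,-0.002,-0.3,0.6,-0.2,0,0,0,0,-0.6,0.9,0,0,0,0,0,-0.5,1,0,0,0,0,0,-0.3,1,0,0,0,0,0,-0.2,1,0,0,0,0,0,0,1,0,0,0,0,0,0.2,1,0,0,0,0,0,0.2,0.7,0,0]}}

```text
t: 3.05
tool_pos: [0.515, 0.2759, 0.0566]
tool_rot: [-1.58, 0.354, -0.881]
contact_force: [-36.9, 29.8, 55.7]
opening: 0.0004
```

```bash
python3 - <<'E'
from h import *
p,M,o=cur(); d=p-PIV; print(p,"bx,by,z",d@BX,d@BY,d[2],np.degrees(np.arctan2(d[2],d@BX)),o["contact_force"])
grab("scene","s2")
E
```

```text
[0.51501951 0.27587721 0.05660383] bx,by,z 0.04741649840722689 -0.011099149933906888 -0.03739617210467632 -38.26193553764301 [-36.9281557   29.80569459  55.6654326 ]
```

View pics/s2.png

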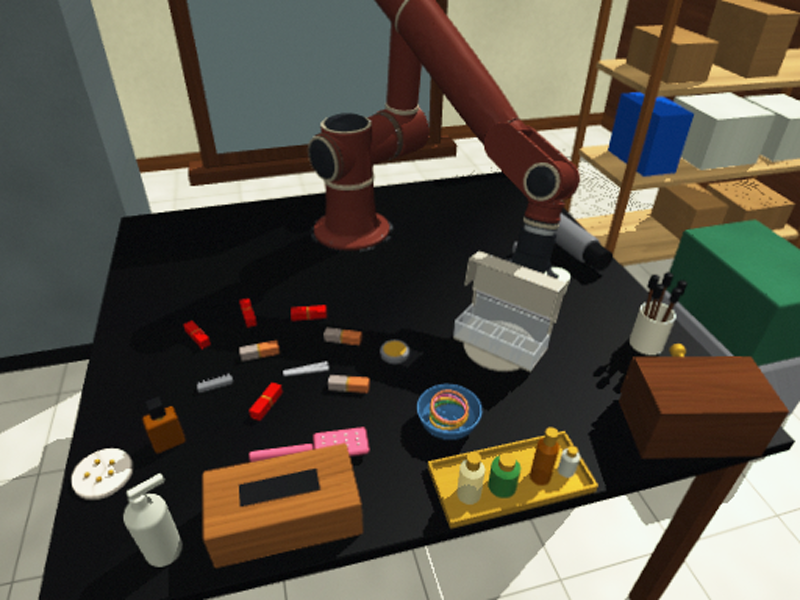

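The scene view shows the hood tipped up, with its tray at about (515,300) and the open slots below at (505,335). The 73 N force says the paddle is at its stop, so I'm backing off.

>>> {"op": "servo_tool", "data": {"commands": [0,0,0,0,-1,0,0,0,0,0,-0.5,-3,0,0,0,0,0,-0.5,-4,0,0,0,0,0,0,-4,0,0,0,0,0,0,-4,0,0,0,0,0,0,-4,0,0.5,0,0,0,0,-4,0,0.5,0,0,0,0,0,0,0.5]}}

```text
t: 3.9
tool_pos: [0.445, 0.3381, 0.2806]
tool_rot: [-1.58, 0.366, -0.872]
contact_force: [1.2, -0.2, 1.0]
opening: 0.0423
```

```bash
python3 - <<'E'
from h import *
p,M,o=cur(); print(o["t"],p,o["q"],o["opening"])
d=grab("scene","s3");t=grab("top","t3")
np.savez("pics/s3.npz",**d);np.savez("pics/t3.npz",**t)
cv2.imwrite("pics/c4.png",cv2.resize(d["frame"][150:250,270:400,::-1],(780,600),interpolation=cv2.INTER_CUBIC))
cv2.imwrite("pics/c5.png",cv2.resize(t["frame"][120:230,120:230,::-1],(590,590),interpolation=cv2.INTER_CUBIC))
E
```

```text
3.9 [0.44495671 0.33810146 0.28062201] [ 0.67706878 -0.14684294  1.74900882 -0.32688695  1.48946987 -0.08750349] 0.04231226751532034
```

View pics/c4.png

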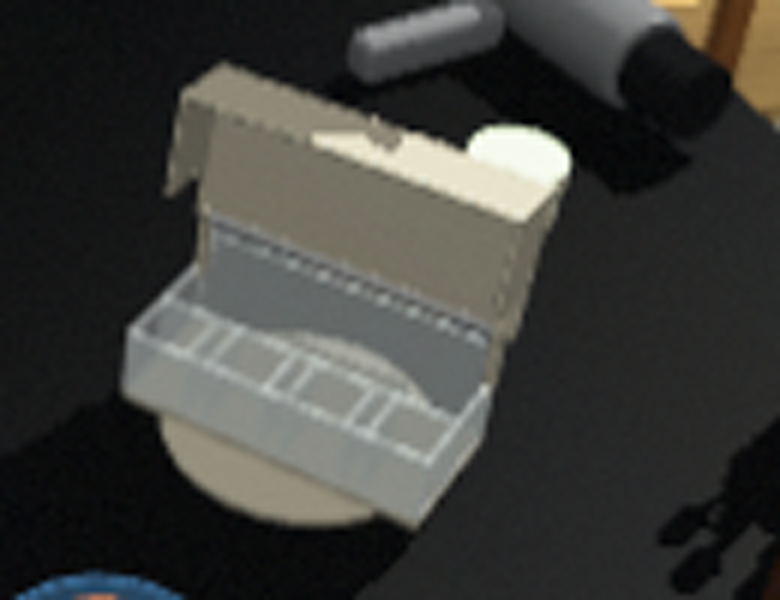

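View pics/c5.png

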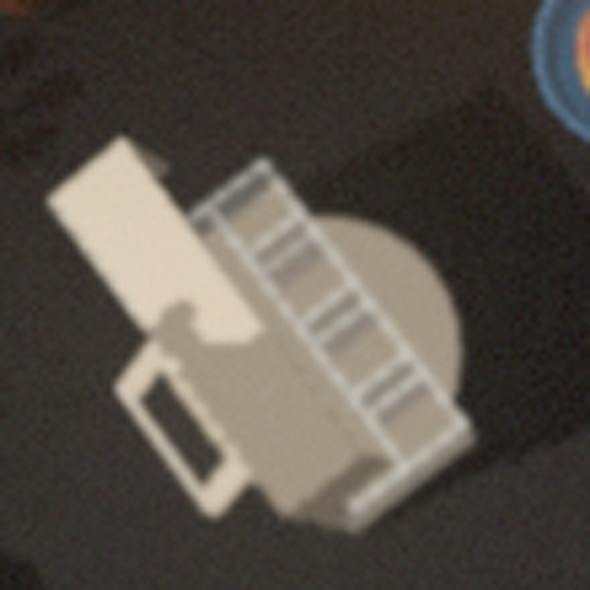

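```bash
python3 - <<'E'
from h import *
t=dict(np.load("pics/t3.npz"));s=dict(np.load("pics/s3.npz"))
f=lambda x,y:(120+x/5.3636,120+y/5.3636); g=lambda x,y:(270+x/6,150+y/6)
for a,b in [((470,430),(130,330)),((265,160),(432,462))]:
    print("tri",tri(t,f(*a),s,g(*b)))
F=onplane(t,[f(470,430),f(265,160)],.062); print(F.round(4),np.linalg.norm(F[0]-F[1]))
e=F[0]-F[1]; print("by dir",e/np.linalg.norm(e), "yaw",np.arctan2(e[1],e[0])+np.pi/2+2*np.pi)
G=onplane(t,[f(405,470),f(207,215)],.062);print("rear slot wall",G.round(4))
K=onplane(s,[g(130,330),g(432,462)],.062);print("scene rim",K.round(4),np.arctan2(*(K[0]-K[1])[[1,0]])+np.pi/2+2*np.pi)
# hood plane from cloud bright/hood region: outer face
P=cloud(t)
print("depth z range", [P[int(f(x,y)[1]),int(f(x,y)[0])].round(3) for x,y in [(290,200),(275,250),(330,345),(120,180),(310,380),(180,420)]])
im=cv2.resize(t["frame"][140:215,150:215,::-1],(650,750)[::1] if 0 else (520,600),interpolation=cv2.INTER_CUBIC)
im=cv2.convertScaleAbs(im,alpha=1.3);cv2.imwrite("pics/c6.png",im)
E
```

```text
tri (array([0.5235497 , 0.1205397 , 0.06128012]), np.float64(0.007254172430102465))
tri (array([0.66589471, 0.23575181, 0.06293101]), np.float64(0.005363349754675479))
[[0.5224 0.1169 0.062 ]
 [0.6651 0.2333 0.062 ]] 0.18418352702506502
by dir [-0.77493874 -0.63203635  0.        ] yaw 5.396567138555751
rear slot wall [[0.5006 0.1499 0.062 ]
 [0.6343 0.2626 0.062 ]]
scene rim [[0.5247 0.1239 0.062 ]
 [0.6651 0.2392 0.062 ]] 5.399883079207219
depth z range [array([0.644, 0.219, 0.062]), array([0.623, 0.23 , 0.041]), array([0.57 , 0.198, 0.043]), array([0.621, 0.276, 0.19 ]), array([0.557, 0.213, 0.017]), array([0.524, 0.271, 0.066])]
```

View pics/c6.png

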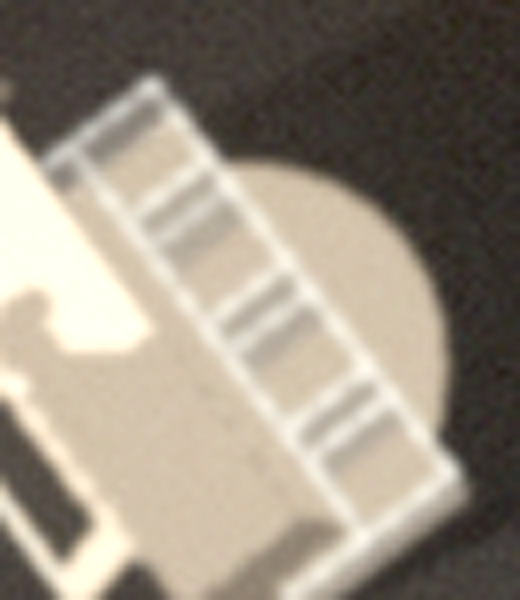

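Pressing off-centre turned the carousel by about −0.10 rad, so the slots moved. The two cameras also disagree by about 5 mm there. I'll look straight down at the slots with the wrist camera.

```bash
python3 - <<'E'
from h import *
by=np.array([-.775,-.632,0]);bx=np.array([-.632,.775,0])
F=frame(-Z,-by); plan([(np.array([.563,.217,.30]),F,6)],.5)
E
```

```text
6
[-0.004, 0.016, 0.055, 2.8, 0.5, 0.01, 0.5, -0.004, 0.016, 0.055, 2.82, 0.35, 0.06, 0.5, -0.004, 0.016, 0.055, 2.83, 0.2, 0.1, 0.5, -0.004, 0.016, 0.055, 2.84, 0.04, 0.15, 0.5, -0.004, 0.016, 0.055, 2.83, -0.11, 0.2, 0.5, -0.004, 0.016, 0.055, 2.82, -0.27, 0.24, 0.5]
```

>>> {"op": "servo_tool", "data": {"commands": [-0.004,0.016,0.055,2.8,0,0,0.5,-0.004,0.016,0.055,2.8,0,0,0.5,-0.004,0.016,0.055,2.8,0,0.1,0.5,-0.004,0.016,0.055,2.8,0,0.2,0.5,-0.004,0.016,0.055,2.8,0,0.2,0.5,-0.004,0.016,0.055,2.8,-0.2,0.2,0.5,0,0,0,0,0,0,0.5,0,0,0,0,0,0,0.5]}}

```text
t: 4.8
tool_pos: [0.5589, 0.21, 0.2811]
tool_rot: [-1.473, 0.731, -0.664]
contact_force: [0.7, 0.5, -0.9]
opening: 0.0427
```

```bash
python3 - <<'E'
from h import *
p,M,o=cur(); print(p,M.round(3))
d=grab("wrist","w4"); np.savez("pics/w4.npz",**d)
E
```

```text
[0.55893699 0.21003967 0.28109278] [[ 0.627 -0.045  0.777]
 [-0.778  0.003  0.628]
 [-0.03  -0.999 -0.033]]
```

View pics/w4.png

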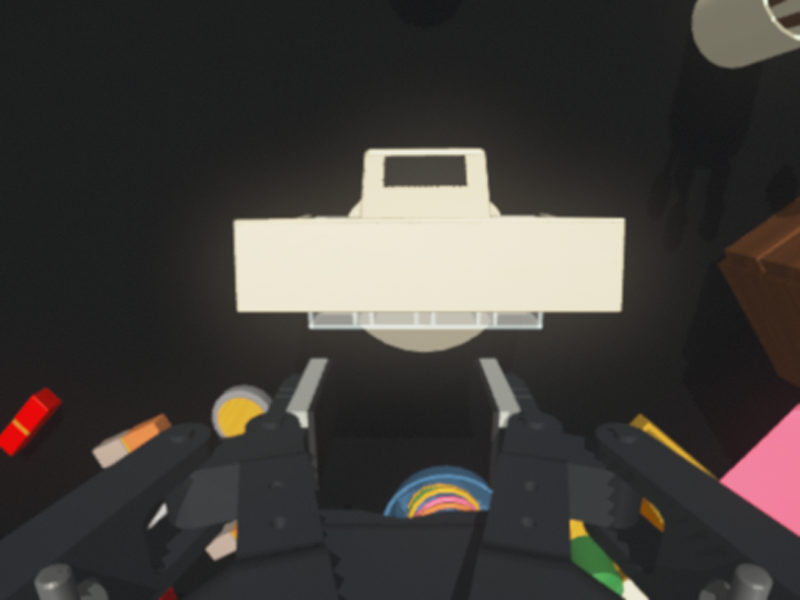

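The wrist view shows the hood lip at (430,265) hiding most of the slots, with the front rim at (425,320). I'll move about 9 cm towards the front.

>>> {"op": "servo_tool", "data": {"commands": [0,0,0.02,3,0,0,0.5,0,0,0.02,3,0,0,0.5,0,0,0,3,0,0,0.5,0,0,0,1.5,0,0,0.5,0,0,0,0,0,0,0.5,0,0,0,0,0,0,0.5]}}

```text
t: 5.45
tool_pos: [0.6206, 0.1329, 0.2681]
tool_rot: [-1.462, 0.759, -0.617]
contact_force: [-0.7, -1.1, -0.3]
opening: 0.0426
```

```bash
python3 - <<'E'
from h import *
p,M,o=cur(); print(p,M.round(3))
d=grab("wrist","w5"); np.savez("pics/w5.npz",**d)
E
```

```text
[0.62055009 0.13286144 0.26807855] [[ 0.633 -0.081  0.77 ]
 [-0.771  0.034  0.636]
 [-0.078 -0.996 -0.041]]
```

View pics/w5.png

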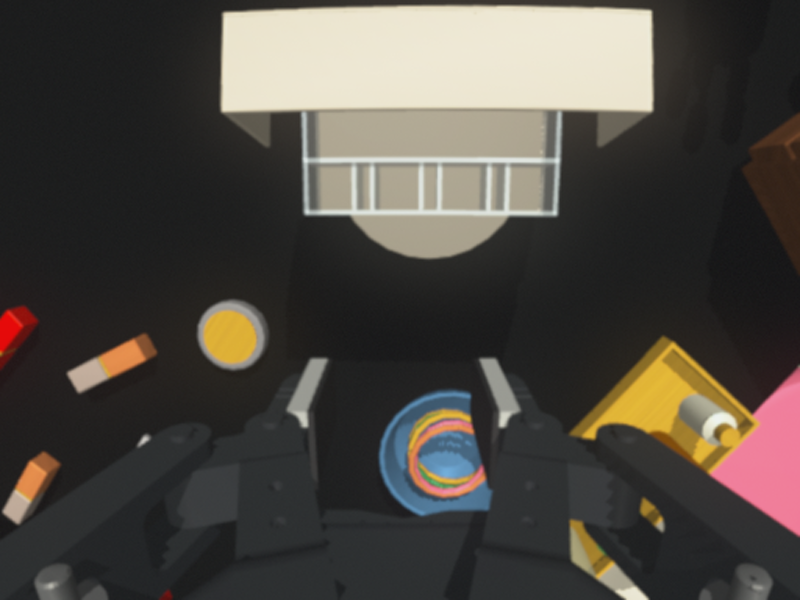

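```bash
python3 - <<'E'
from h import *
d=dict(np.load("pics/w5.npz")); s=.64
e=[(304,213),(558,213),(560,159),(304,159)]
C=onplane(d,[(x*s,y*s) for x,y in e],.062); print(C.round(4))
print("len",np.linalg.norm(C[0]-C[1]),np.linalg.norm(C[2]-C[3]),"depth",np.linalg.norm(C[0]-C[3]),np.linalg.norm(C[1]-C[2]))
v=C[0]-C[1];v2=C[3]-C[2];print(v/np.linalg.norm(v),v2/np.linalg.norm(v2))
by=(v+v2);by/=np.linalg.norm(by);bx=np.array([by[1],-by[0],0]);print("bx",bx,"by",by)
ctr=C.mean(0);print("row centre",ctr)
P=cloud(d)
for x,y in [(430,212),(430,158),(396,185),(460,185),(330,185),(430,60),(430,240)]: print((x,y),P[int(y*s),int(x*s)].round(3))
X=[(308,354),(372,420),(440,488),(508,556)]
for a,b in X:
    Q=onplane(d,[(a*s,186*s),(b*s,186*s)],.062);print(Q.mean(0).round(4),np.linalg.norm(Q[0]-Q[1]))
# compare to other views: rim corners by triangulation with top & scene
t=dict(np.load("pics/t3.npz"));sc=dict(np.load("pics/s3.npz"))
f=lambda x,y:(120+x/5.3636,120+y/5.3636); g=lambda x,y:(270+x/6,150+y/6)
for a,b,c in [((304,213),(470,430),(130,330)),((558,213),(265,160),(432,462))]:
    a=(a[0]*s,a[1]*s); print(tri(d,a,t,f(*b)),tri(d,a,sc,g(*c)))
E
```

```text
[[0.5262 0.1223 0.062 ]
 [0.6669 0.2392 0.062 ]
 [0.6426 0.268  0.062 ]
 [0.5027 0.1526 0.062 ]]
len 0.1828961628641884 0.18135500748005234 depth 0.038281827854462464 0.03768314443574086
[-0.7692156  -0.63898932  0.        ] [-0.77125147 -0.63653057  0.        ]
bx [-0.63776596  0.77023021  0.        ] by [-0.77023021 -0.63776596  0.        ]
row centre [0.58459512 0.19552731 0.062     ]
(430, 212) [0.596 0.181 0.062]
(430, 158) [0.572 0.21  0.062]
(396, 185) [0.562 0.18  0.018]
(460, 185) [0.601 0.213 0.018]
(330, 185) [0.521 0.147 0.02 ]
(430, 60) [0.551 0.232 0.188]
(430, 240) [0.611 0.164 0.014]
[0.5296 0.1499 0.062 ] 0.0333595340586705
[0.5658 0.1796 0.062 ] 0.03425608889099241
[0.603  0.2104 0.062 ] 0.034004767325954
[0.64   0.2413 0.062 ] 0.034088428331388546
(array([0.52408983, 0.1192707 , 0.04732617]), np.float64(0.0016468260548920311)) (array([0.52667879, 0.12284957, 0.06393744]), np.float64(0.0004642420623952297))
(array([ 0.68380136,  0.25005879, -0.01046107]), np.float64(0.003083949263226745)) (array([0.66646101, 0.23869331, 0.06337583]), np.float64(0.0005923917792381676))
```

The wrist and scene views agree within 0.6 mm, with the rim at z 0.0635. The row centre is (0.5846, 0.1955) and bx = (−0.638, 0.770). The tubes are next.

```bash
cat >> h.py <<'E'
BY=np.array([-.7702,-.6378,0]);BX=np.array([-.6378,.7702,0])
SC=np.array([.5846,.1955,.019]);SLOT=[SC+BY*(.072-.048*i) for i in range(4)];PIV=SC+.061*BX;PIV[2]=.094
def tube_px(d,keep=None):
    """copper+grey regions -> list of (copper centroid, grey centroid) undistorted-plane world at mid height"""
    hsv=cv2.cvtColor(d["frame"],cv2.COLOR_RGB2HSV)
    cop=cv2.inRange(hsv,(6,90,80),(18,220,255)); 
    P=cloud(d); low=((P[...,2]>.008)&(P[...,2]<.035)).astype(np.uint8)
    n,l,st,ce=cv2.connectedComponentsWithStats(low,connectivity=8)
    out=[]
    for i in range(1,n):
        m=l==i
        c=(cop>0)&m
        if c.sum()<40 or st[i][4]>6000: continue
        hs=hsv[m]; red=((hs[:,0]<5)|(hs[:,0]>174))&(hs[:,1]>150)
        if red.mean()>.4: continue
        q=P[m]; top=q[np.abs(q[:,2]-.022)<.006]
        r=cv2.minAreaRect((top[:,:2]*1000).astype(np.float32)); ctr=np.array(r[0])/1000
        cc=np.nanmean(P[c],0)[:2]
        w,h=r[1]; b=cv2.boxPoints(r); e=[b[1]-b[0],b[2]-b[1]]; e=max(e,key=np.linalg.norm); a=e/np.linalg.norm(e)
        if a@(cc-ctr)<0:a=-a
        out.append((ctr,a,sorted(r[1]),np.median(top[:,2]),ce[i]))
    return out
E
python3 - <<'E'
from h import *
for n in ("s3","t3"):
    d=dict(np.load(f"pics/{n}.npz"))
    for x in tube_px(d): print(n,[np.round(y,3) for y in x])
p,M,o=cur()
plan([(np.array([.50,-.22,.32]),frame(-Z,np.array([1,0,0])),None)],.5)
E
```

```text
s3 [array([ 0.457, -0.111]), array([0.444, 0.896], dtype=float32), array([27.068, 79.454]), np.float64(0.023), array([218.469, 213.91 ])]
s3 [array([ 0.455, -0.29 ]), array([-0.079,  0.997], dtype=float32), array([27.503, 76.052]), np.float64(0.023), array([165.316, 223.139])]
s3 [array([ 0.599, -0.126]), array([0.331, 0.944], dtype=float32), array([24.986, 79.727]), np.float64(0.023), array([222.679, 244.223])]
s3 [array([ 0.917, -0.28 ]), array([-0.001,  1.   ], dtype=float32), array([  4.665, 225.795]), np.float64(0.022), array([183.297, 348.469])]
t3 [array([ 0.803, -0.274]), array([-0.229, -0.973], dtype=float32), array([ 50.23 , 230.878]), np.float64(0.021), array([343.151, 113.371])]
t3 [array([ 0.64 , -0.462]), array([0.335, 0.942], dtype=float32), array([25.495, 56.75 ]), np.float64(0.021), array([403.667, 166.759])]
t3 [array([ 0.6  , -0.126]), array([0.351, 0.936], dtype=float32), array([22.75 , 79.338]), np.float64(0.021), array([293.764, 178.111])]
t3 [array([ 0.457, -0.111]), array([0.441, 0.898], dtype=float32), array([21.915, 79.173]), np.float64(0.021), array([287.889, 227.182])]
t3 [array([ 0.459, -0.29 ]), array([-0.02,  1.  ], dtype=float32), array([20.806, 79.377]), np.float64(0.021), array([350.367, 227.549])]
t3 [array([ 0.056, -0.001]), array([-0.05 ,  0.999], dtype=float32), array([ 66.64 , 188.101]), np.float64(0.019), array([245.233, 367.028])]
10
[0.007, 0.069, -0.006, 1.92, -0.54, -3.2, 0.5, 0.007, 0.069, -0.006, 2.13, -0.55, -3.05, 0.5, 0.007, 0.069, -0.006, 2.34, -0.55, -2.9, 0.5, 0.007, 0.069, -0.006, 2.54, -0.56, -2.72, 0.5, 0.007, 0.069, -0.006, 2.73, -0.56, -2.54, 0.5, 0.007, 0.069, -0.006, 2.9, -0.56, -2.34, 0.5, 0.007, 0.069, -0.006, 3.05, -0.55, -2.13, 0.5, 0.007, 0.069, -0.006, 3.2, -0.55, -1.91, 0.5, 0.007, 0.069, -0.006, 3.32, -0.54, -1.68, 0.5, 0.007, 0.069, -0.006, 3.44, -0.53, -1.45, 0.5]
```

Both views agree within 2–3 mm. The tubes are A at (0.600, −0.126), B at (0.457, −0.111) and C at (0.457, −0.290), with tops at z ≈ 0.022. The red ones are excluded. I'll take A first, leaning the hand 30° towards the grey end.

```bash
cat >> h.py <<'E'
def gframe(a):
    a=np.array([a[0],a[1],0.]);a/=np.linalg.norm(a)
    p=-.5*a-.866*Z; return a,p,frame(p,np.cross(a,Z))
def gtcp(c,a,off=.020,z=.008):
    return np.array([c[0]+a[0]*off,c[1]+a[1]*off,z])
E
python3 - <<'E'
from h import *
a,p,F=gframe((.342,.94)); T=gtcp((.5995,-.126),a)
print(T, T-.1*p); plan([(T-.11*p,F,None)],.5)
E
```

```text
[ 0.60633807 -0.1072053   0.008     ] [ 0.62343325 -0.06021855  0.0946    ]
9
[-0.022, 0.115, -0.058, 1.79, 1.75, -1.22, 0.5, -0.022, 0.115, -0.058, 1.81, 1.88, -0.97, 0.5, -0.022, 0.115, -0.058, 1.79, 2, -0.72, 0.5, -0.022, 0.115, -0.058, 1.74, 2.12, -0.47, 0.5, -0.022, 0.115, -0.058, 1.66, 2.22, -0.23, 0.5, -0.022, 0.115, -0.058, 1.54, 2.32, 0, 0.5, -0.022, 0.115, -0.058, 1.39, 2.4, 0.22, 0.5, -0.022, 0.115, -0.058, 1.21, 2.47, 0.43, 0.5, -0.022, 0.115, -0.058, 1, 2.52, 0.61, 0.5]
```

>>> {"op": "servo_tool", "data": {"commands": [-0.022,0.115,-0.058,1.8,1.7,-1.2,0.5,-0.022,0.115,-0.058,1.8,1.9,-1,0.5,-0.022,0.115,-0.058,1.8,2,-0.7,0.5,-0.022,0.115,-0.058,1.7,2.1,-0.5,0.5,-0.022,0.115,-0.058,1.7,2.2,-0.2,0.5,-0.022,0.115,-0.058,1.5,2.3,0,0.5,-0.022,0.115,-0.058,1.4,2.4,0.2,0.5,-0.022,0.115,-0.058,1.2,2.4,0.4,0.5,-0.022,0.115,-0.058,1,2,0.6,0.5,0,0,0,0,0,0,0.5,0,0,0,0,0,0,0.5]}}

```text
t: 6.6
tool_pos: [0.6215, -0.0432, 0.1123]
tool_rot: [-1.465, 1.24, -1.849]
contact_force: [-0.3, 0.3, 1.0]
opening: 0.0427
```

```bash
python3 - <<'E'
from h import *
d=grab("wrist","w6");p_,M,o=cur();print(p_,o["q"].round(2))
for x in tube_px(d): print("w",[np.round(y,3) for y in x])
s=grab("scene")
for x in tube_px(s): print("s",[np.round(y,3) for y in x])
a,p,F=gframe((.342,.94)); T=gtcp((.5995,-.126),a)
plan([(T-.05*p,F,None)],.5)
E
```

```text
[ 0.62139177 -0.04318536  0.11235758] [ 0.02  0.3   1.61 -0.5   1.45  0.51]
w [array([ 0.8  , -0.275]), array([0.068, 0.998], dtype=float32), array([ 17.021, 227.029]), np.float64(0.022), array([486.3  , 225.345])]
w [array([ 0.602, -0.123]), array([0.346, 0.938], dtype=float32), array([22.061, 79.769]), np.float64(0.021), array([267.848, 204.068])]
w [array([ 0.459, -0.109]), array([0.418, 0.908], dtype=float32), array([22.501, 80.743]), np.float64(0.021), array([127.217, 231.472])]
w [array([ 0.459, -0.294]), array([-0.045,  0.999], dtype=float32), array([22.677, 66.994]), np.float64(0.021), array([216.969, 308.935])]
s [array([ 0.457, -0.111]), array([0.417, 0.909], dtype=float32), array([29.799, 80.083]), np.float64(0.024), array([218.511, 213.911])]
s [array([ 0.457, -0.29 ]), array([-0.067,  0.998], dtype=float32), array([25.502, 76.862]), np.float64(0.023), array([165.308, 223.049])]
s [array([ 0.6  , -0.126]), array([0.313, 0.95 ], dtype=float32), array([27.104, 78.989]), np.float64(0.024), array([222.516, 244.377])]
s [array([ 0.917, -0.28 ]), array([-0.001,  1.   ], dtype=float32), array([  4.466, 225.485]), np.float64(0.023), array([183.012, 348.581])]
2
[-0.005, -0.013, 0.004, 0.16, 3.68, 0.34, 0.5, -0.005, -0.013, 0.004, 0.18, 3.68, 0.36, 0.5]
```

View pics/w6.png

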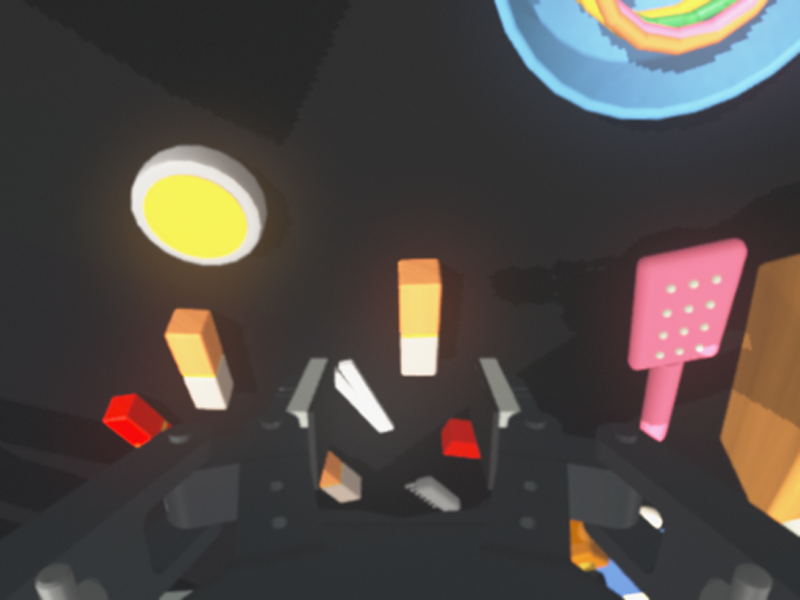

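The wrist view shows tube A centred between the fingers at (418,318), copper end up, and it agrees with the other views within 3 mm. Moving in.

```bash
python3 - <<'E'
from h import *
a,p,F=gframe((.342,.94)); T=gtcp((.601,-.1245),a)
plan([(T-.05*p,F,2),(T,F,3)],.5)
E
```

```text
5
[-0.005, -0.013, 0.004, 0.08, 3.63, 0.38, 0.5, -0.005, -0.013, 0.004, 0.1, 3.63, 0.4, 0.5, 0, 0, 0, 0, 1.67, 0, 0.5, 0, 0, 0, 0, 1.67, 0, 0.5, 0, 0, 0, 0, 1.67, 0, 0.5]
```

>>> {"op": "servo_tool", "data": {"commands": [-0.005,-0.013,0.004,0.1,3.6,0.4,0.5,-0.005,-0.013,0.004,0.1,3.6,0.4,0.5,0,0,0,0,1.5,0,0.5,0,0,0,0,1,0,0.5,0,0,0,0,0,0,0.5]}}

```text
t: 7.2
tool_pos: [0.618, -0.0913, 0.0372]
tool_rot: [-1.467, 1.229, -1.816]
contact_force: [-0.8, 0.7, 0.1]
opening: 0.0428
```

```bash
python3 - <<'E'
from h import *
a,p,F=gframe((.342,.94)); T=gtcp((.601,-.1245),a)
plan([(T,F,2)],.5); print(cur()[0],T); grab("wrist","w7")
E
```

```text
2
[-0.008, 0.001, -0.004, 0.02, 1.69, -0.26, 0.5, -0.008, 0.001, -0.004, 0.01, 1.69, -0.24, 0.5]

[ 0.61796382 -0.09131099  0.03722292] [ 0.60783807 -0.1057053   0.008     ]
```

View pics/w7.png

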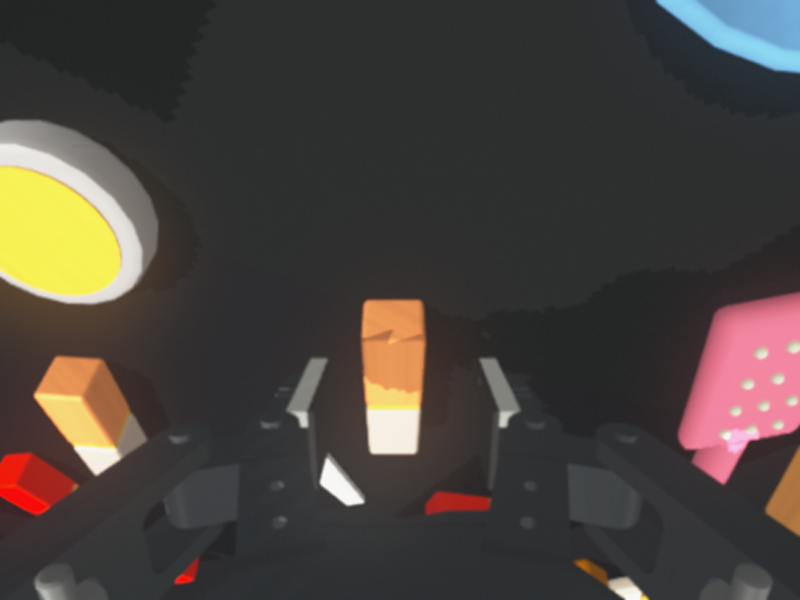

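>>> {"op": "servo_tool", "data": {"commands": [-0.008,0,-0.004,0,1.7,-0.2,0.5,-0.008,0,-0.004,0,1.6,-0.2,0.5,0,0,0,0,0,0,0.5]}}

```text
t: 7.55
tool_pos: [0.6118, -0.105, 0.0107]
tool_rot: [-1.476, 1.237, -1.818]
contact_force: [-0.4, 0.1, 0.3]
opening: 0.0429
```

```bash
python3 - <<'E'
from h import *
a,p,F=gframe((.342,.94)); T=gtcp((.601,-.1245),a)
plan([(T,F,1)],.5); print(cur()[0],T)
E
```

```text
1
[-0.006, -0, -0.002, 0.04, 0.33, -0.35, 0.5]

[ 0.61183727 -0.10501411  0.01066461] [ 0.60783807 -0.1057053   0.008     ]
```

>>> {"op": "servo_tool", "data": {"commands": [0,0,0,0,0.1,-0.4,0.5,0,0,0,0,0,0,0.2,0,0,0,0,0,0,0.1,0,0,0,0,0,0,0,0,0,0,0,0,0,0,0,0,0,0,0,0,0], "grip_force": 60}}

```text
t: 8.15
tool_pos: [0.6085, -0.1036, 0.0106]
tool_rot: [-1.475, 1.236, -1.819]
contact_force: [-0.4, -0.6, -0.4]
opening: 0.0204
```

>>> {"op": "servo_tool", "data": {"commands": [0,0,0,0,-1,0,0,0,0,0,0,-3,0,0,0,0,0,0,-4,0,0,0,0,0,0,-4,0,0,0,0,0,0,0,0,0]}}

```text
t: 8.65
tool_pos: [0.6281, -0.0446, 0.119]
tool_rot: [-1.476, 1.24, -1.817]
contact_force: [0.9, -0.0, -0.1]
opening: 0.0204
```

```bash
python3 - <<'E'
from h import *
grab("wrist","w8");grab("scene","s8");print(cur()[2]["q"],cur()[2]["contact_force"])
E
```

```text
[ 0.01627232  0.30716703  1.59438156 -0.48786925  1.46117848  0.47324985] [-0.49534093 -0.14460802 -0.53700202]
```

View pics/w8.png

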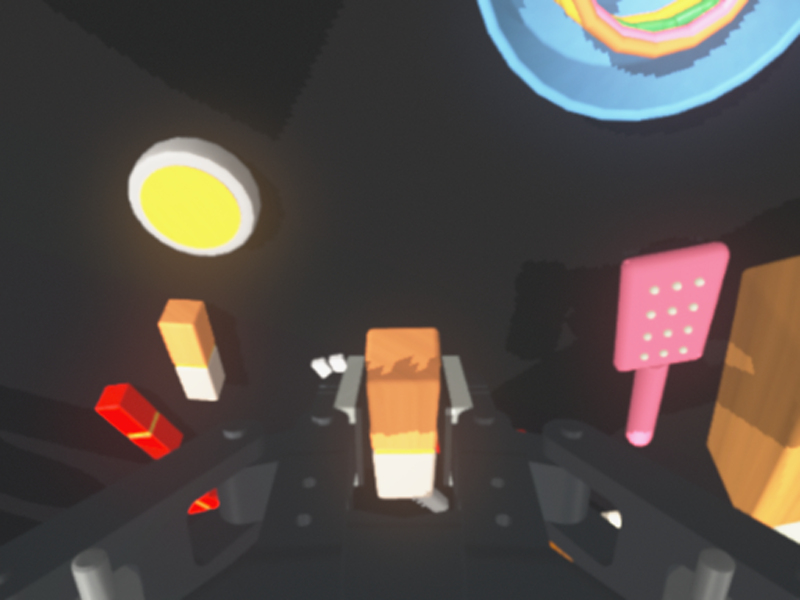

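View pics/s8.png

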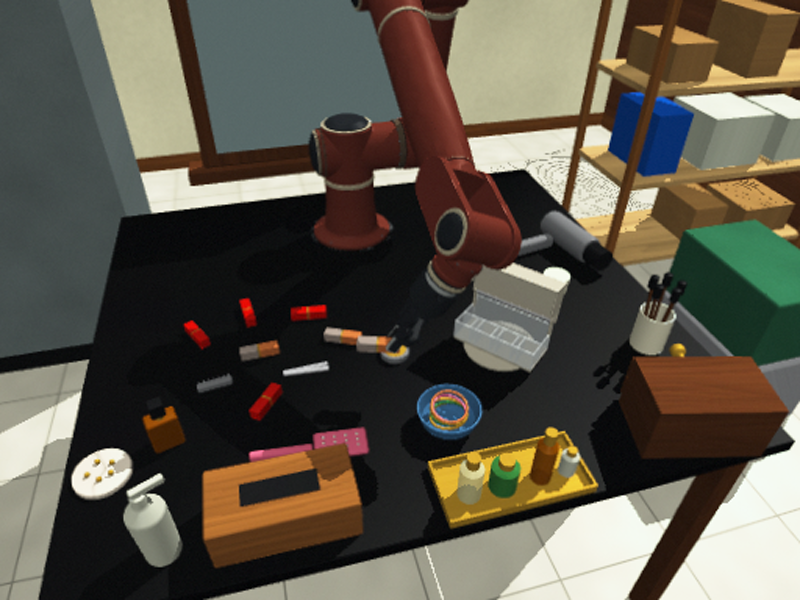

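Tube A is held, with the opening at 20.4 mm (less than the 22 mm width because the pads give). Next I work out where it sits in the tool frame and the placing pose.

```bash
cat >> h.py <<'E'
def place(slot,Tg,Mg_rv,C,a,zc):
    """TCP pos,R that puts tube centre at height zc over slot, upright"""
    Mg=R.from_rotvec(Mg_rv).as_matrix(); a=np.array([a[0],a[1],0]);a/=np.linalg.norm(a)
    ct=Mg.T@(np.array([C[0],C[1],.011])-Tg); at=Mg.T@a
    # build M: M at=Z, and jaw z as near -BY as possible
    zt=np.array([0,0,1.])-at*at[2]; zt/=np.linalg.norm(zt)
    A=np.c_[at,zt,np.cross(at,zt)]; B=np.c_[Z,-BY,np.cross(Z,-BY)]
    M=B@A.T
    S=SLOT[slot].copy(); S[2]=zc
    return S-M@ct,M
TA=(np.array([.6085,-.1036,.0106]),np.array([-1.475,1.236,-1.819]),(.601,-.1245),(.342,.94))
E
python3 - <<'E'
from h import *
T,M=place(3,*TA,.135); print(T,M.round(3))
pre=T-BX*.09+np.array([0,0,.09]); print(pre)
plan([(pre,M,None)],0)
E
```

```text
[0.63972232 0.24166508 0.15720474] [[ 0.32  -0.552  0.77 ]
 [-0.382  0.669  0.638]
 [-0.867 -0.498  0.003]]
[0.69712432 0.17234708 0.24720474]
14
[-0.021, -0.079, 0.101, -0.95, -1.65, -0.05, 0, -0.021, -0.079, 0.101, -1.11, -1.54, -0, 0, -0.021, -0.079, 0.101, -1.26, -1.42, 0.06, 0, -0.021, -0.079, 0.101, -1.39, -1.29, 0.14, 0, -0.021, -0.079, 0.101, -1.49, -1.15, 0.23, 0, -0.021, -0.079, 0.101, -1.58, -1, 0.33, 0, -0.021, -0.079, 0.101, -1.64, -0.84, 0.43, 0, -0.021, -0.079, 0.101, -1.68, -0.68, 0.55, 0, -0.021, -0.079, 0.101, -1.7, -0.53, 0.67, 0, -0.021, -0.079, 0.101, -1.68, -0.37, 0.8, 0, -0.021, -0.079, 0.101, -1.64, -0.22, 0.92, 0, -0.021, -0.079, 0.101, -1.58, -0.08, 1.05, 0, -0.021, -0.079, 0.101, -1.49, 0.06, 1.17, 0, -0.021, -0.079, 0.101, -1.39, 0.18, 1.29, 0]
```

>>> {"op": "servo_tool", "data": {"commands": [-0.021,-0.079,0.101,-1,-1.8,0,0,-0.021,-0.079,0.101,-1.1,-1.6,0,0,-0.021,-0.079,0.101,-1.3,-1.5,0.1,0,-0.021,-0.079,0.101,-1.4,-1.3,0.1,0,-0.021,-0.079,0.101,-1.5,-1.2,0.2,0,-0.021,-0.079,0.101,-1.6,-1,0.3,0,-0.021,-0.079,0.101,-1.6,-0.8,0.4,0,-0.021,-0.079,0.101,-1.7,-0.7,0.6,0,-0.021,-0.079,0.101,-1.7,-0.5,0.7,0,-0.021,-0.079,0.101,-1.7,-0.4,0.8,0,-0.021,-0.079,0.101,-1.6,-0.2,0.9,0,-0.021,-0.079,0.101,-1.6,-0.1,1,0,-0.021,-0.079,0.101,-1.5,0,1.2,0,-0.021,-0.079,0.101,-1.4,0.2,1.3,0,0,0,0,0,0,0,0]}}

```text
t: 10.25
tool_pos: [0.687, 0.1713, 0.2301]
tool_rot: [-0.853, 1.327, 0.22]
contact_force: [-0.8, -0.1, -0.4]
opening: 0.0206
```

```bash
python3 - <<'E'
from h import *
T,M=place(3,*TA,.135)
pre=T-BX*.06+np.array([0,0,.03])
p,m,o=cur(); print(p,o["q"].round(2),o["opening"],"rot err",R.from_matrix(m.T@M).as_rotvec(), "to pre",m.T@(pre-p)*100)
plan([(pre,M,None)],0)
grab("wrist","w9");grab("scene","s9")
E
```

```text
[0.68696914 0.17133605 0.23013064] [-0.11  0.69  1.08  0.85  2.17 -0.63] 0.020599656978204456 rot err [ 0.02013353  0.00415207 -0.09061213] to pre [2.88905067 3.98523983 0.90558351]
2
[0.01, 0.002, -0.045, 1.44, 1.99, 0.45, 0, 0.01, 0.002, -0.045, 1.35, 2.06, 0.44, 0]
```

View pics/w9.png

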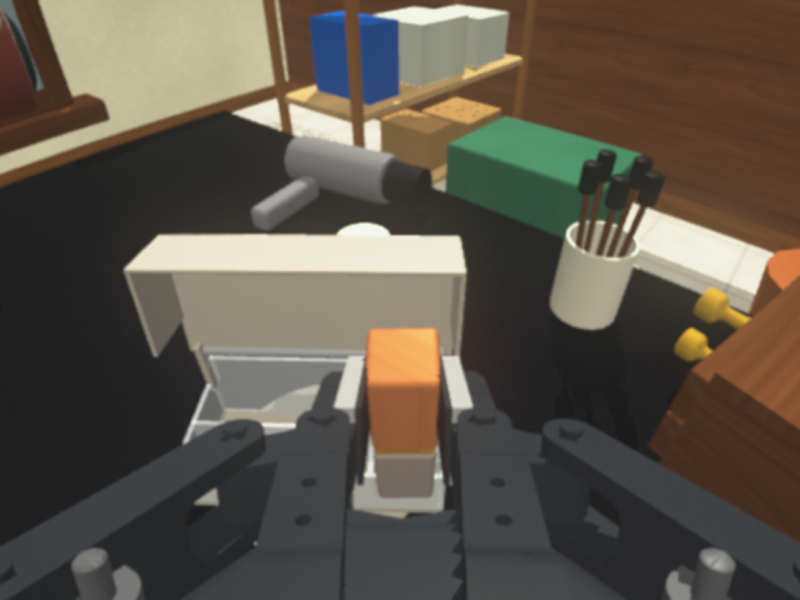

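View pics/s9.png

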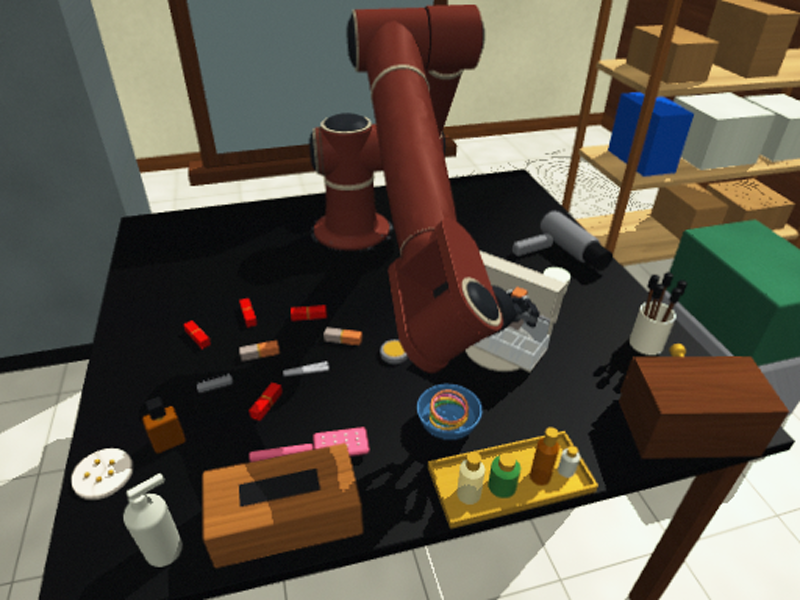

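The tube is still held upright in front of the slots. Moving above slot 3.

```bash
python3 - <<'E'
from h import *
T,M=place(3,*TA,.125)
plan([(T-BX*.04+np.array([0,0,.01]),M,3),(T,M,2)],0)
E
```

```text
5
[0.006, 0.001, -0.029, 1.63, 2.4, 0.34, 0, 0.006, 0.001, -0.029, 1.56, 2.45, 0.33, 0, 0.006, 0.001, -0.029, 1.49, 2.49, 0.31, 0, 0, 0, 0, -0.56, 1.98, -0, 0, 0, 0, 0, -0.56, 1.98, -0, 0]
```

>>> {"op": "servo_tool", "data": {"commands": [0.006,0,-0.03,1.6,2.4,0.4,0,0.006,0,-0.03,1.5,2.4,0.4,0,0.006,0,-0.03,1.5,2.4,0.4,0,0,0,0,-0.4,1.8,0,0,0,0,0,-0.4,1,0,0,0,0,0,0,0,0,0]}}

```text
t: 10.95
tool_pos: [0.6477, 0.2296, 0.1503]
tool_rot: [-0.905, 1.282, 0.112]
contact_force: [0.3, 0.2, -0.4]
opening: 0.0204
```

```bash
python3 - <<'E'
from h import *
T,M=place(3,*TA,.110)
p,m,o=cur(); e=T-p; print(p,"err bx,by,z",e@BX,e@BY,e[2],R.from_matrix(m.T@M).as_rotvec(),o["contact_force"])
plan([(T,M,2)],0)
d=grab("wrist","w10")
E
```

```text
[0.64767523 0.22964105 0.15029023] err bx,by,z 0.014333270953195712 -0.0015435954435323428 -0.01808548833977147 [-0.00477158 -0.00314207  0.02109382] [ 0.27225815  0.20273541 -0.36738563]
2
[-0.002, -0.002, 0.011, 0.4, 1.08, 0.07, 0, -0.002, -0.002, 0.011, 0.42, 1.08, 0.07, 0]
```

View pics/w10.png

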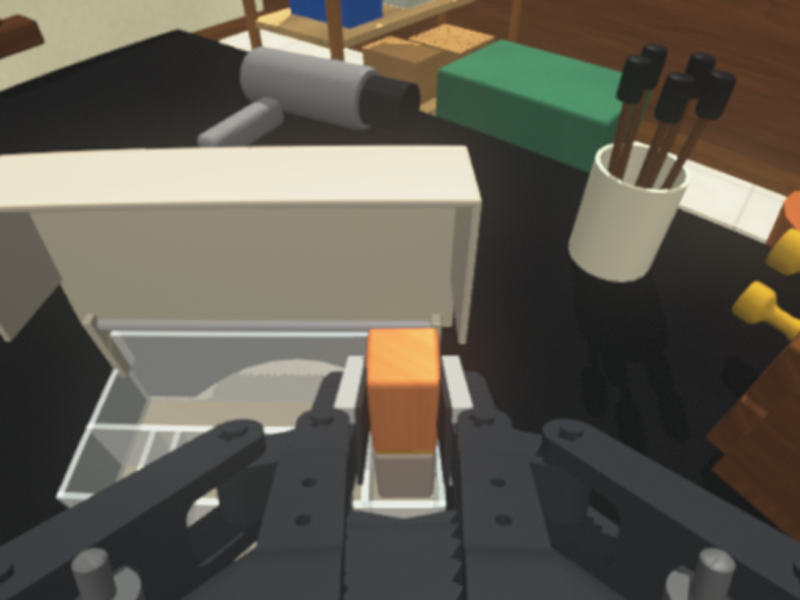

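>>> {"op": "servo_tool", "data": {"commands": [-0.002,-0.002,0.011,0.3,1.1,0.1,0,-0.002,-0.002,0.011,0.3,1.1,0.1,0,0,0,0,0,0,0,0,0,0,0,0,0,0,0]}}

```text
t: 11.4
tool_pos: [0.6415, 0.2418, 0.1349]
tool_rot: [-0.891, 1.286, 0.13]
contact_force: [0.3, 0.3, -0.7]
opening: 0.0202
```

```bash
python3 - <<'E'
from h import *
T,M=place(3,*TA,.060)
p,m,o=cur(); e=T-p; print(p,"err bx,by,z",e@BX,e@BY,e[2],R.from_matrix(m.T@M).as_rotvec(),o["contact_force"])
plan([(T,M,4)],0)
d=grab("wrist","w11");s=grab("scene","s11")
cv2.imwrite("pics/c11.png",cv2.resize(s["frame"][150:250,270:400,::-1],(780,600),interpolation=cv2.INTER_CUBIC))
E
```

```text
[0.64145358 0.24178482 0.13488112] err bx,by,z 0.0010119734986689427 0.0014097912395342066 -0.05267638459026924 [-0.0048676   0.00268133  0.00169342] [ 0.29865664  0.26397754 -0.6597314 ]
4
[-0.001, 0.001, 0, 1.13, 0.68, -0.05, 0, -0.001, 0.001, 0, 1.13, 0.68, -0.04, 0, -0.001, 0.001, 0, 1.13, 0.68, -0.04, 0, -0.001, 0.001, 0, 1.13, 0.68, -0.04, 0]
```

View pics/w11.png

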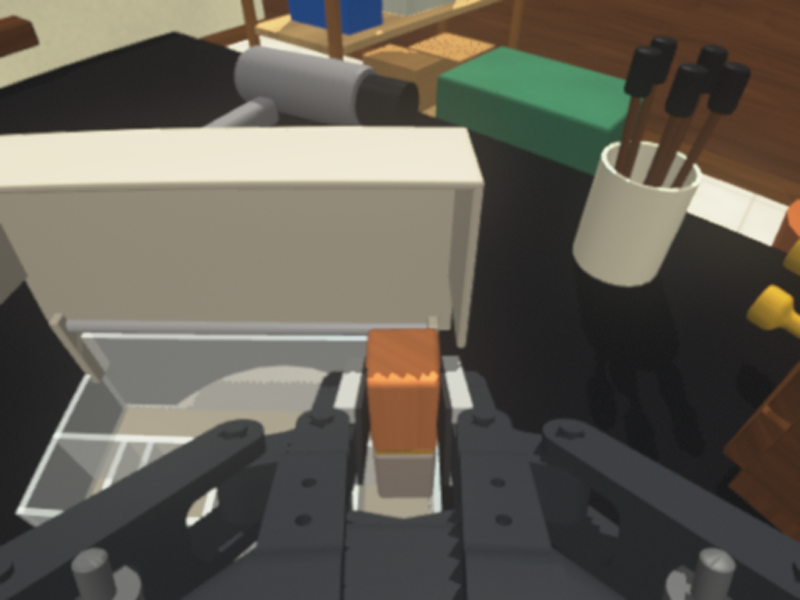

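View pics/c11.png

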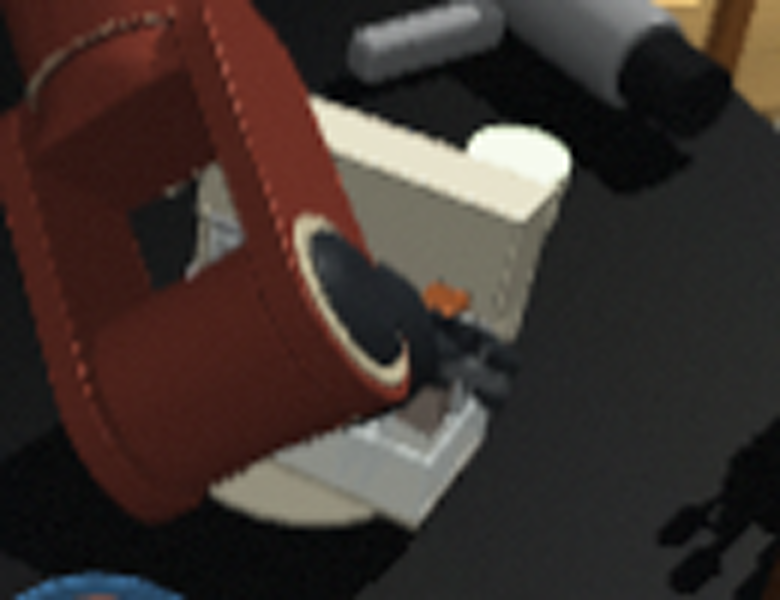

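In the wrist view the tube's grey end, at (405,475), lies between the slot walls at x ≈ 360 and 440. Lowering it.

>>> {"op": "servo_tool", "data": {"commands": [0,0,0,1.1,0.7,0,0,0,0,0,1.1,0.7,0,0,0,0,0,0,0,0,0]}}

```text
t: 11.8
tool_pos: [0.6413, 0.2421, 0.1084]
tool_rot: [-0.891, 1.285, 0.131]
contact_force: [-1.4, 0.1, -0.8]
opening: 0.0202
```

```bash
python3 - <<'E'
from h import *
T,M=place(3,*TA,.060)
p,m,o=cur(); e=T-p; print(p,"err bx,by,z",e@BX,e@BY,e[2],R.from_matrix(m.T@M).as_rotvec(),o["contact_force"])
plan([(T,M,3)],0)
E
```

```text
[0.64130686 0.24205156 0.10836921] err bx,by,z 0.0007129527671127773 0.0014669017584263532 -0.0261644723208401 [-0.0047238   0.00371921  0.00154755] [-1.43385195  0.09013088 -0.76186932]
3
[-0.002, 0.001, 0.001, 0.74, 0.46, -0.06, 0, -0.002, 0.001, 0.001, 0.74, 0.46, -0.05, 0, -0.002, 0.001, 0.001, 0.74, 0.46, -0.05, 0]
```

>>> {"op": "servo_tool", "data": {"commands": [0,0,0,0.8,0.5,-0.1,0,0,0,0,0.8,0.5,0,0,0,0,0,0.6,0.4,0,0,0,0,0,0,0,0,0]}}

```text
t: 12.2
tool_pos: [0.6408, 0.2428, 0.0822]
tool_rot: [-0.887, 1.284, 0.133]
contact_force: [-0.7, -1.0, 2.0]
opening: 0.0208
```

```bash
python3 - <<'E'
from h import *
T,M=place(3,*TA,.060)
p,m,o=cur(); e=T-p; print(p,"err bx,by,z",e@BX,e@BY,e[2],o["contact_force"],o["opening"])
grab("wrist","w12")
E
```

```text
[0.64075603 0.24275389 0.08218926] err bx,by,z -0.00017930230739537974 0.0014906085122251282 1.548302387646694e-05 [-0.69244134 -0.95667661  2.02540692] 0.02076542417902965
```

View pics/w12.png

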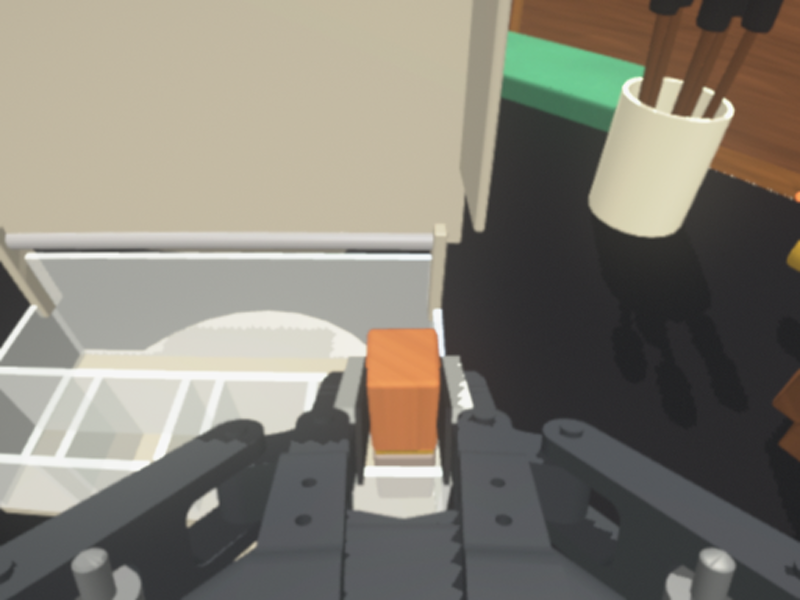

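The tube is in the slot and at the floor (2 N up). Releasing and withdrawing along −p.

>>> {"op": "servo_tool", "data": {"commands": [0,0,0,0,0,0,0.4,0,0,0,0,0,0,0.4,0,0,0,0,0,0,0.4,0,0,0,0,-1,0,0.4,0,0,0,0,-2.5,0,0.4,0,0,0,0,-4,0,0.4,0,0,0,0,-4,0,0.4,0,0,0,-2,-2,0,0.5,0,0,0,0,0,0,0.5]}}

```text
t: 13.15
tool_pos: [0.7103, 0.1553, 0.1674]
tool_rot: [-0.889, 1.286, 0.133]
contact_force: [0.6, 0.4, 0.7]
opening: 0.0427
```

```bash
python3 - <<'E'
from h import *
d=grab("wrist","w13");print(cur()[0])
s=grab("scene");t=grab("top")
for n,x in (("s",s),("t",t)):
  for y in tube_px(x):
    if y[0][0]<.75: print(n,[np.round(z,3) for z in y])
E
```

```text
[0.70923722 0.15544134 0.16485097]
s [array([ 0.458, -0.111]), array([0.454, 0.891], dtype=float32), array([25.944, 79.031]), np.float64(0.023), array([218.601, 213.973])]
s [array([ 0.456, -0.29 ]), array([-0.048,  0.999], dtype=float32), array([28.481, 76.853]), np.float64(0.023), array([165.443, 223.027])]
t [array([ 0.64 , -0.463]), array([0.333, 0.943], dtype=float32), array([25.787, 56.793]), np.float64(0.021), array([403.759, 166.69 ])]
t [array([ 0.457, -0.111]), array([0.434, 0.901], dtype=float32), array([21.604, 79.121]), np.float64(0.021), array([287.906, 227.205])]
t [array([ 0.459, -0.291]), array([-0.018,  1.   ], dtype=float32), array([20.472, 80.132]), np.float64(0.021), array([350.471, 227.525])]
t [array([0.061, 0.003]), array([-0.029,  1.   ], dtype=float32), array([ 80.22 , 174.209]), np.float64(0.019), array([245.483, 366.862])]
```

View pics/w13.png

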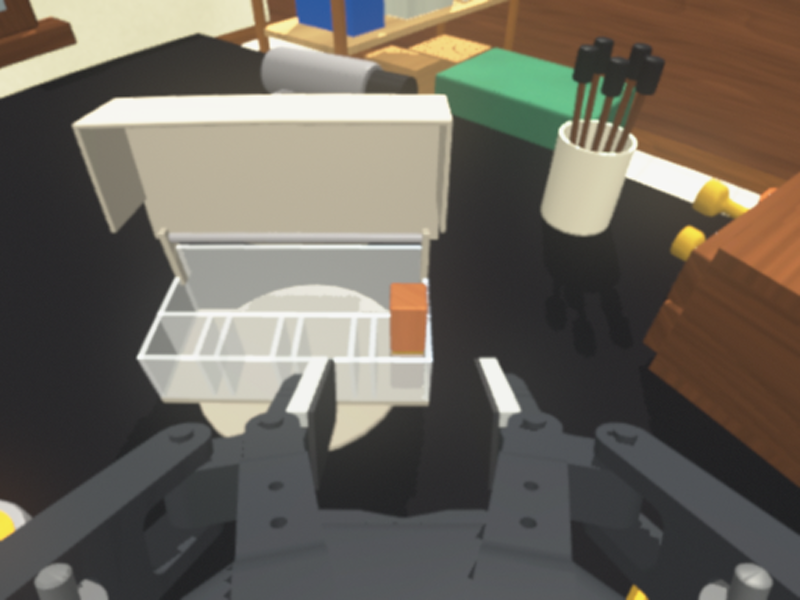

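Tube A stands in slot 3, seen at (408,318). The other two tubes haven't moved. Tube B is next.

```bash
python3 - <<'E'
from h import *
a,p,F=gframe((.438,.899)); T=gtcp((.4575,-.111),a)
p0,m,o=cur(); rv=R.from_matrix(m.T@F).as_rotvec(); mid=m@R.from_rotvec(rv*.5).as_matrix()
print(T-.11*p)
plan([(np.array([.63,.05,.25]),mid,None),(T-.11*p,F,None)],.5)
E
```

```text
[ 0.49034926 -0.04357652  0.10326   ]
14
[0.024, 0.087, -0.099, -0.87, -1.04, -1.82, 0.5, 0.024, 0.087, -0.099, -0.6, -1.16, -1.86, 0.5, 0.024, 0.087, -0.099, -0.32, -1.25, -1.87, 0.5, 0.024, 0.087, -0.099, -0.03, -1.31, -1.85, 0.5, 0.024, 0.087, -0.099, 0.26, -1.34, -1.81, 0.5, 0.024, 0.087, -0.099, 0.55, -1.34, -1.75, 0.5, 0.024, 0.087, -0.099, 0.83, -1.31, -1.65, 0.5, 0.024, 0.087, -0.099, 1.72, 2.17, -1.57, 0.5, 0.024, 0.087, -0.099, 1.63, 2.3, -1.48, 0.5, 0.024, 0.087, -0.099, 1.52, 2.43, -1.4, 0.5, 0.024, 0.087, -0.099, 1.4, 2.54, -1.33, 0.5, 0.024, 0.087, -0.099, 1.25, 2.64, -1.27, 0.5, 0.024, 0.087, -0.099, 1.09, 2.73, -1.24, 0.5, 0.024, 0.087, -0.099, 0.93, 2.8, -1.21, 0.5]
```

>>> {"op": "servo_tool", "data": {"commands": [0.024,0.087,-0.099,-0.9,-1.1,-1.8,0.5,0.024,0.087,-0.099,-0.6,-1.2,-1.9,0.5,0.024,0.087,-0.099,-0.3,-1.3,-1.9,0.5,0.024,0.087,-0.099,0,-1.3,-1.9,0.5,0.024,0.087,-0.099,0.3,-1.4,-1.8,0.5,0.024,0.087,-0.099,0.6,-1.4,-1.8,0.5,0.024,0.087,-0.099,0.8,-1.3,-1.7,0.5,0.024,0.087,-0.099,1.7,2.1,-1.6,0.5,0.024,0.087,-0.099,1.6,2.3,-1.5,0.5,0.024,0.087,-0.099,1.5,2.4,-1.4,0.5,0.024,0.087,-0.099,1.4,2.4,-1.3,0.5,0.024,0.087,-0.099,1.3,2.4,-1.3,0.5,0.024,0.087,-0.099,1.1,2.4,-1.3,0.5,0.024,0.087,-0.099,0.9,1.8,-1.2,0.5,0,0,0,0,0,0,0.5]}}

```text
t: 14.8
tool_pos: [0.4594, -0.041, 0.0988]
tool_rot: [-1.504, 1.335, -1.935]
contact_force: [-0.4, 0.0, -0.1]
opening: 0.0428
```

```bash
python3 - <<'E'
from h import *
d=grab("wrist","w14");p_,M,o=cur();print(p_,o["q"].round(2))
for x in tube_px(d): 
  if x[0][0]<.75: print("w",[np.round(y,3) for y in x])
a,p,F=gframe((.438,.899)); T=gtcp((.4585,-.111),a)
plan([(T-.04*p,F,None)],.5)
E
```

```text
[ 0.46128827 -0.04107315  0.10036743] [ 0.04  0.04  1.94 -0.51  1.49  0.64]
w [array([ 0.458, -0.108]), array([0.426, 0.904], dtype=float32), array([22.146, 81.09 ]), np.float64(0.021), array([295.967, 190.692])]
w [array([ 0.642, -0.445]), array([-0.909, -0.416], dtype=float32), array([ 7.238, 30.555]), np.float64(0.022), array([501.401, 295.757])]
2
[0.008, -0.008, 0.034, -0.63, 3.04, 1.45, 0.5, 0.008, -0.008, 0.034, -0.52, 3.08, 1.43, 0.5]
```

View pics/w14.png

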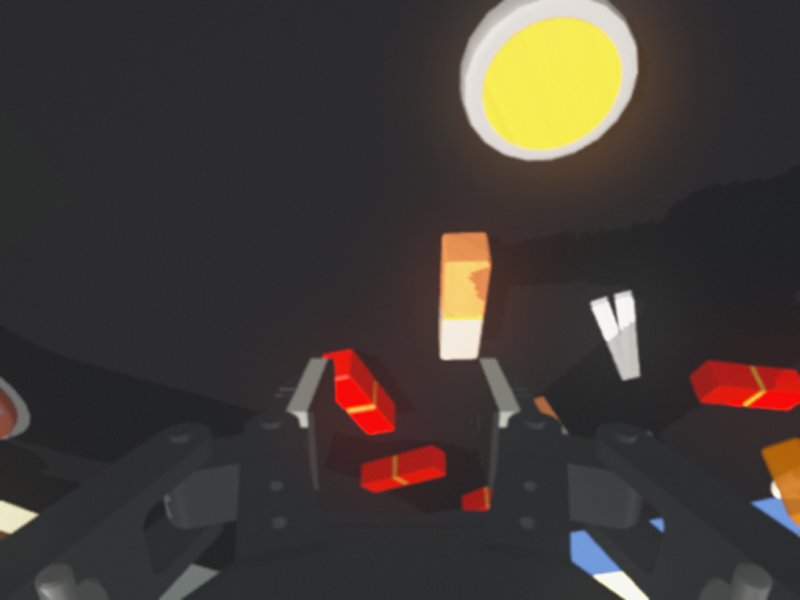

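Tube B is at (465,295), slightly right of centre, and the compact is clear. I'm correcting sideways and closing in.

>>> {"op": "servo_tool", "data": {"commands": [0.008,-0.008,0.034,-0.6,2,1.5,0.5,0.008,-0.008,0.034,-0.6,2,1.5,0.5,0,0,0,0,1,0,0.5,0,0,0,0,0,0,0.5]}}

```text
t: 15.25
tool_pos: [0.486, -0.069, 0.0532]
tool_rot: [-1.432, 1.339, -1.873]
contact_force: [-0.9, 1.2, -0.6]
opening: 0.0428
```

```bash
python3 - <<'E'
from h import *
d=grab("wrist");
for x in tube_px(d): 
  if x[0][0]<.75: print("w",[np.round(y,3) for y in x])
a,p,F=gframe((.433,.901)); T=gtcp((.4585,-.1095),a,z=.0095)
print(cur()[0],T);plan([(T,F,3)],.5)
E
```

```text
w [array([ 0.459, -0.107]), array([0.428, 0.904], dtype=float32), array([21.982, 79.138]), np.float64(0.022), array([246.307, 234.233])]
w [array([ 0.453, -0.251]), array([ 1.   , -0.005], dtype=float32), array([ 6.824, 13.959]), np.float64(0.02), array([306.695, 318.495])]
[ 0.48675313 -0.06885909  0.05406025] [ 0.46716308 -0.0914736   0.0095    ]
3
[-0.002, 0, -0.004, 0.11, 1.77, -0.27, 0.5, -0.002, 0, -0.004, 0.1, 1.77, -0.27, 0.5, -0.002, 0, -0.004, 0.1, 1.77, -0.26, 0.5]
```

>>> {"op": "servo_tool", "data": {"commands": [0,0,-0.004,0.1,1.8,-0.3,0.5,0,0,-0.004,0.1,1.8,-0.3,0.5,0,0,-0.004,0.1,1.6,-0.3,0.5,0,0,0,0,0,0,0.5]}}

```text
t: 15.7
tool_pos: [0.4673, -0.091, 0.0101]
tool_rot: [-1.438, 1.327, -1.882]
contact_force: [-0.7, 0.7, 0.0]
opening: 0.0424
```

```bash
python3 - <<'E'
from h import *
a,p,F=gframe((.433,.901)); T=gtcp((.4587,-.109),a,z=.0095)
print(cur()[0],T);plan([(T,F,1)],.5); d=grab("wrist","w15")
E
```

```text
[ 0.46731954 -0.09100851  0.01005233] [ 0.46736308 -0.0909736   0.0095    ]
1
[-0.009, 0.001, -0.001, -0.03, 0.05, 0, 0.5]
```

View pics/w15.png

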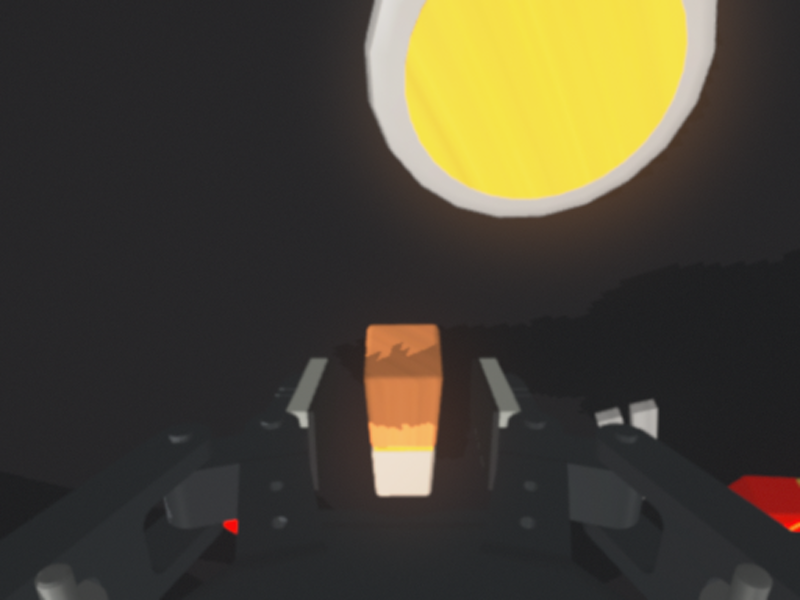

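Tube B is centred between the pads at (403,410). Gripping and lifting.

>>> {"op": "servo_tool", "data": {"commands": [0,0,0,0,0,0,0.2,0,0,0,0,0,0,0.1,0,0,0,0,0,0,0,0,0,0,0,0,0,0,0,0,0,0,0,0,0], "grip_force": 60}}

```text
t: 16.25
tool_pos: [0.4711, -0.0903, 0.0134]
tool_rot: [-1.431, 1.322, -1.885]
contact_force: [-0.5, 0.2, -0.1]
opening: 0.0202
```

>>> {"op": "servo_tool", "data": {"commands": [0,0,0,0,-1,0,0,0,0,0,0,-3,0,0,0,0,0,0,-4,0,0,0,0,0,0,-4,0,0,0,0,0,0,-4,0,0,0,0,0,0,0,0,0]}}

```text
t: 16.85
tool_pos: [0.5039, -0.0136, 0.1593]
tool_rot: [-1.432, 1.326, -1.883]
contact_force: [0.5, -0.0, 0.5]
opening: 0.0204
```

```bash
cat >> h.py <<'E'
TB=(np.array([.4673,-.0910,.0101]),np.array([-1.438,1.327,-1.882]),(.4588,-.1088),(.433,.901))
E
python3 - <<'E'
from h import *
T,M=place(2,*TB,.135); print(T,M.round(3))
p,m,o=cur(); print(p,o["opening"])
pre=T-BX*.09+np.array([0,0,.08]); rv=R.from_matrix(m.T@M).as_rotvec(); mid=m@R.from_rotvec(rv*.5).as_matrix()
plan([(np.array([.62,.05,.25]),mid,None),(pre,M,None)],0)
grab("wrist","w16")
E
```

```text
[0.60246805 0.21146448 0.1547253 ] [[ 0.322 -0.551  0.77 ]
 [-0.381  0.669  0.638]
 [-0.867 -0.499  0.006]]
[ 0.50389303 -0.01361899  0.15930852] 0.020351869343241225
14
[-0.024, -0.086, 0.099, -0.69, -1.87, 1.13, 0, -0.024, -0.086, 0.099, -0.78, -1.83, 1.14, 0, -0.024, -0.086, 0.099, -0.86, -1.77, 1.17, 0, -0.024, -0.086, 0.099, -0.93, -1.71, 1.21, 0, -0.024, -0.086, 0.099, -0.99, -1.65, 1.25, 0, -0.024, -0.086, 0.099, -1.04, -1.57, 1.3, 0, -0.024, -0.086, 0.099, -1.08, -1.5, 1.35, 0, -0.024, -0.086, 0.099, -1.18, 0.37, 0.76, 0, -0.024, -0.086, 0.099, -1.07, 0.46, 0.86, 0, -0.024, -0.086, 0.099, -0.94, 0.54, 0.96, 0, -0.024, -0.086, 0.099, -0.8, 0.6, 1.05, 0, -0.024, -0.086, 0.099, -0.64, 0.65, 1.13, 0, -0.024, -0.086, 0.099, -0.48, 0.67, 1.19, 0, -0.024, -0.086, 0.099, -0.31, 0.68, 1.24, 0]
```

>>> {"op": "servo_tool", "data": {"commands": [-0.024,-0.086,0.099,-0.7,-1.9,1.1,0,-0.024,-0.086,0.099,-0.8,-1.9,1.1,0,-0.024,-0.086,0.099,-0.9,-1.8,1.2,0,-0.024,-0.086,0.099,-0.9,-1.8,1.2,0,-0.024,-0.086,0.099,-1,-1.7,1.3,0,-0.024,-0.086,0.099,-1,-1.6,1.3,0,-0.024,-0.086,0.099,-1.1,-1.5,1.4,0,-0.024,-0.086,0.099,-1.2,0.3,0.8,0,-0.024,-0.086,0.099,-1.1,0.4,0.9,0,-0.024,-0.086,0.099,-0.9,0.5,1,0,-0.024,-0.086,0.099,-0.8,0.6,1.1,0,-0.024,-0.086,0.099,-0.6,0.6,1.1,0,-0.024,-0.086,0.099,-0.5,0.7,1.2,0,-0.024,-0.086,0.099,-0.3,0.7,1.2,0,0,0,0,0,0,0,0]}}

```text
t: 18.4
tool_pos: [0.654, 0.145, 0.2218]
tool_rot: [-0.862, 1.303, 0.22]
contact_force: [-0.1, 0.5, -2.0]
opening: 0.0201
```

```bash
cat >> h.py <<'E'
def lat(TX):
    T,rv,C,a=TX; a=np.array(a)/np.linalg.norm(a); n=np.array([a[1],-a[0]]); C=np.array(C); C=C+n*((T[:2]-C)@n); return (T,rv,C,a)
TB=lat((np.array([.4711,-.0903,.0125]),np.array([-1.432,1.324,-1.884]),(.4588,-.1080),(.433,.901)))
E
python3 - <<'E'
from h import *
T,M=place(2,*TB,.115)
p,m,o=cur(); e=T-p;print(p,o["opening"],o["q"].round(2),"err",e@BX,e@BY,e[2])
plan([(T-BX*.04+Z*.02,M,None),(T,M,2)],0)
grab("wrist","w17")
E
```

```text
[0.65404462 0.14502618 0.22178421] 0.02012985673076061 [-0.15  0.63  1.19  0.79  2.17 -0.72] err 0.0816668390380442 -0.0027246508578714556 -0.08550305159571145
4
[0.013, 0.01, -0.038, 2.06, 3.29, 0.16, 0, 0.013, 0.01, -0.038, 1.94, 3.36, 0.14, 0, 0, -0, -0, -0.13, 2.23, -0.01, 0, 0, -0, -0, -0.13, 2.23, -0.01, 0]
```

View pics/w17.png

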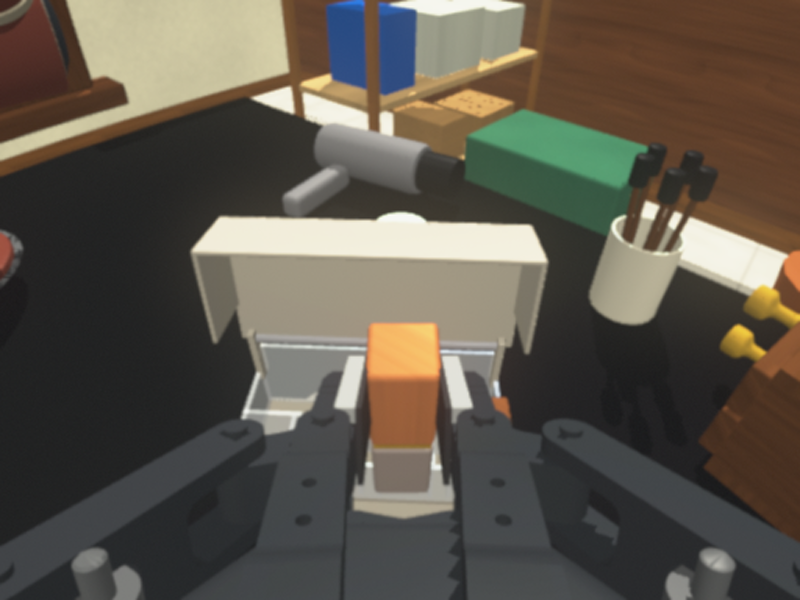

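>>> {"op": "servo_tool", "data": {"commands": [0.013,0.01,-0.038,1.8,3,0.2,0,0.013,0.01,-0.038,1.8,3,0.2,0,0,0,0,0.3,2,0,0,0,0,0,0,0,0,0,0,0,0,0,0,0,0]}}

```text
t: 18.95
tool_pos: [0.6228, 0.1852, 0.1531]
tool_rot: [-0.9, 1.282, 0.113]
contact_force: [0.1, 0.9, 0.8]
opening: 0.0203
```

```bash
python3 - <<'E'
from h import *
T,M=place(2,*TB,.112)
p,m,o=cur(); e=T-p;print(p,"err",e@BX,e@BY,e[2])
plan([(T,M,None)],0)
E
```

```text
[0.62275677 0.1851847  0.15314927] err 0.030781353668610754 -0.0012094476167227803 -0.01986810992241539
1
[-0.007, -0.005, 0.02, 0.12, 3.66, 0.08, 0]
```

>>> {"op": "servo_tool", "data": {"commands": [-0.004,-0.003,0.01,-0.2,1.6,0,0,-0.004,-0.003,0.01,-0.2,1.6,0,0,0,0,0,0.3,0.6,0,0,0,0,0,0,0,0,0]}}

```text
t: 19.35
tool_pos: [0.6026, 0.2113, 0.1369]
tool_rot: [-0.892, 1.281, 0.132]
contact_force: [0.1, 0.1, -0.8]
opening: 0.0207
```

```bash
python3 - <<'E'
from h import *
T,M=place(2,*TB,.112)
p,m,o=cur(); e=T-p;print(p,"err",e@BX,e@BY,e[2],R.from_matrix(m.T@M).as_rotvec())
T,M=place(2,*TB,.062);plan([(T,M,5)],0)
grab("wrist","w18")
E
```

```text
[0.60255948 0.21127934 0.13689598] err -0.0021985695991818864 -0.00012223986502824097 -0.003614825237704594 [-0.00194821  0.0041666   0.00451971]
5
[-0, 0.001, 0.001, 0.95, 0.5, -0.01, 0, -0, 0.001, 0.001, 0.95, 0.5, -0.01, 0, -0, 0.001, 0.001, 0.95, 0.5, -0.01, 0, -0, 0.001, 0.001, 0.95, 0.5, -0.01, 0, -0, 0.001, 0.001, 0.95, 0.5, -0.01, 0]
```

View pics/w18.png

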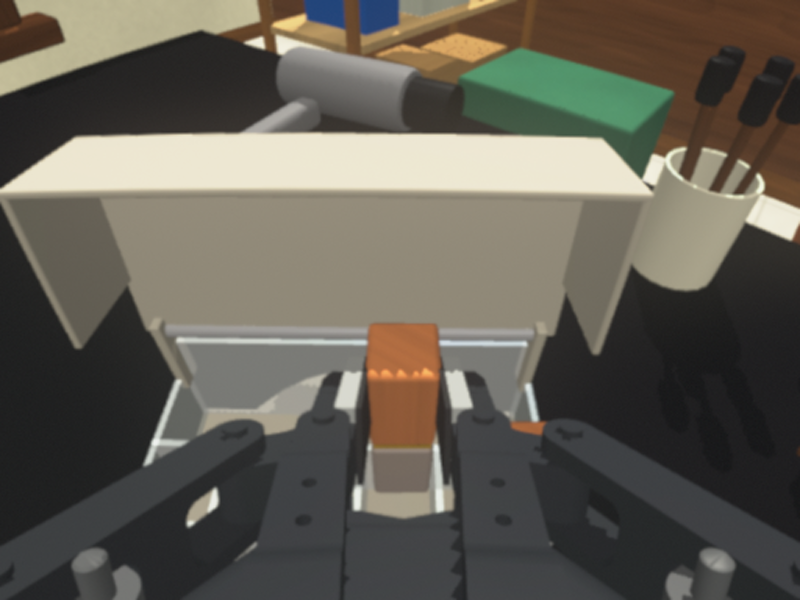

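>>> {"op": "servo_tool", "data": {"commands": [0,0,0,0.95,0.5,0,0,0,0,0,0.95,0.5,0,0,0,0,0,0,0,0,0]}}

```text
t: 19.7
tool_pos: [0.6045, 0.2102, 0.1142]
tool_rot: [-0.892, 1.28, 0.13]
contact_force: [-0.8, 0.3, -1.3]
opening: 0.0203
```

>>> {"op": "servo_tool", "data": {"commands": [0,0,0,0.9,0.5,0,0,0,0,0,0.9,0.5,0,0,0,0,0,0.3,0.2,0,0,0,0,0,0,0,0,0]}}

```text
t: 20.1
tool_pos: [0.6048, 0.2097, 0.0868]
tool_rot: [-0.892, 1.282, 0.131]
contact_force: [0.9, -0.5, -0.1]
opening: 0.0202
```

```bash
python3 - <<'E'
from h import *
T,M=place(2,*TB,.060)
p,m,o=cur(); e=T-p;print(p,"err",e@BX,e@BY,e[2],o["contact_force"],o["opening"])
plan([(T,M,1)],0)
grab("wrist","w19")
E
```

```text
[0.60481974 0.20972232 0.08676973] err 0.0004422416172080525 0.0006255468810993498 -0.005488571382841728 [ 0.8803148  -0.52304002 -0.10196847] 0.020227175616180947
1
[-0.003, 0.003, 0.005, 0.45, 0.31, -0.07, 0]
```

View pics/w19.png

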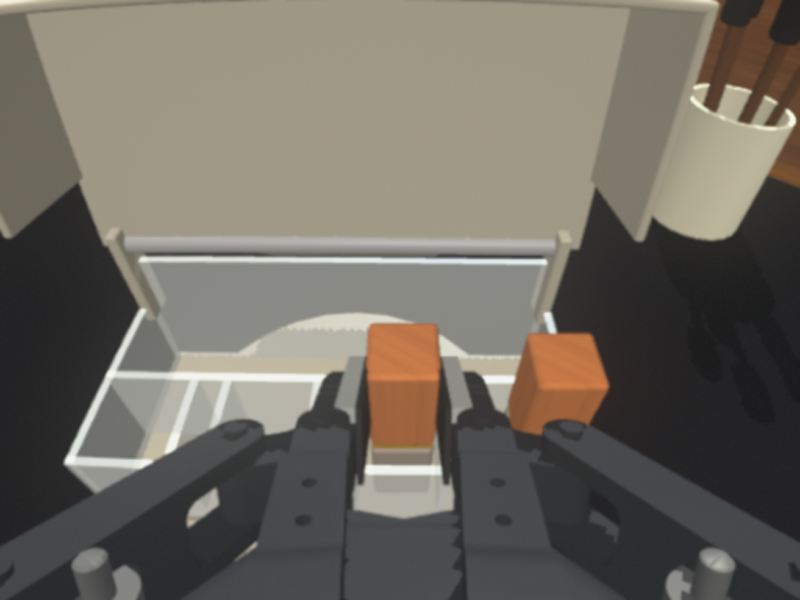

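Tube B is inside slot 2, and tube A at (560,385) is clear of the right finger. Lowering the last 5 mm and releasing gently.

>>> {"op": "servo_tool", "data": {"commands": [0,0,0,0.5,0.3,0,0,0,0,0,0,0,0,0,0,0,0,0,0,0,0.36,0,0,0,0,0,0,0.36,0,0,0,0,0,0,0.36,0,0,0,0,-1,0,0.36,0,0,0,0,-2.5,0,0.36,0,0,0,0,-4,0,0.36,0,0,0,0,-4,0,0.36,0,0,0,-2,-2,0,0.5,0,0,0,0,0,0,0.5]}}

```text
t: 21.25
tool_pos: [0.6756, 0.1223, 0.171]
tool_rot: [-0.893, 1.28, 0.13]
contact_force: [0.4, 0.4, 0.6]
opening: 0.0425
```

```bash
python3 - <<'E'
from h import *
d=grab("wrist","w20");
s=grab("scene");t=grab("top")
for n,x in (("s",s),("t",t)):
  for y in tube_px(x):
    if .2<y[0][0]<.75: print(n,[np.round(z,3) for z in y])
a,p,F=gframe((-.03,1)); T=gtcp((.458,-.290),a)
p0,m,o=cur(); print(p0);rv=R.from_matrix(m.T@F).as_rotvec(); mid=m@R.from_rotvec(rv*.5).as_matrix()
print(T-.11*p)
plan([(np.array([.61,.0,.25]),mid,None),(T-.11*p,F,None)],.5)
E
```

```text
s [array([ 0.456, -0.29 ]), array([-0.051,  0.999], dtype=float32), array([28.074, 75.836]), np.float64(0.023), array([165.44 , 223.054])]
t [array([ 0.64 , -0.463]), array([0.327, 0.945], dtype=float32), array([26.333, 56.571]), np.float64(0.023), array([404.164, 167.255])]
t [array([ 0.459, -0.291]), array([-0.019,  1.   ], dtype=float32), array([20.995, 79.729]), np.float64(0.021), array([350.324, 227.542])]
[0.67225686 0.12407641 0.16520356]
[ 0.45575101 -0.21503373  0.10326   ]
15
[0.013, 0.051, -0.108, -0.66, -1.3, -1.81, 0.5, 0.013, 0.051, -0.108, -0.43, -1.38, -1.82, 0.5, 0.013, 0.051, -0.108, -0.18, -1.44, -1.82, 0.5, 0.013, 0.051, -0.108, 0.07, -1.47, -1.8, 0.5, 0.013, 0.051, -0.108, 0.32, -1.47, -1.77, 0.5, 0.013, 0.051, -0.108, 0.56, -1.45, -1.73, 0.5, 0.013, 0.051, -0.108, 0.8, -1.39, -1.68, 0.5, 0.012, 0.044, -0.095, 2.34, 1.64, -2.48, 0.5, 0.012, 0.044, -0.095, 2.28, 1.83, -2.4, 0.5, 0.012, 0.044, -0.095, 2.21, 2.01, -2.32, 0.5, 0.012, 0.044, -0.095, 2.11, 2.19, -2.25, 0.5, 0.012, 0.044, -0.095, 1.99, 2.36, -2.19, 0.5, 0.012, 0.044, -0.095, 1.86, 2.52, -2.13, 0.5, 0.012, 0.044, -0.095, 1.71, 2.66, -2.08, 0.5, 0.012, 0.044, -0.095, 1.54, 2.79, -2.04, 0.5]
```

View pics/w20.png

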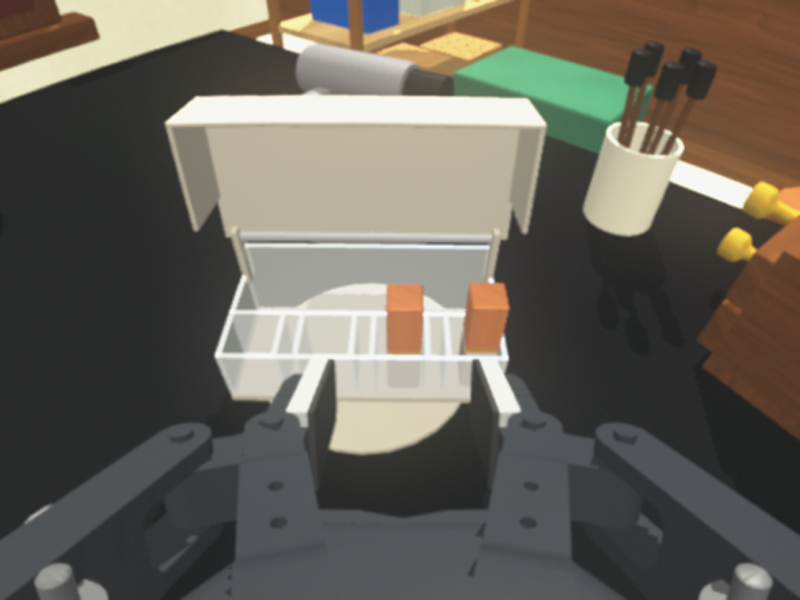

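Tubes A and B stand in slots 3 and 2 at (487,318) and (405,320). Tube C still lies at (0.458, −0.290).

>>> {"op": "servo_tool", "data": {"commands": [0.013,0.051,-0.108,-0.7,-1.4,-1.8,0.5,0.013,0.051,-0.108,-0.4,-1.4,-1.8,0.5,0.013,0.051,-0.108,-0.2,-1.5,-1.8,0.5,0.013,0.051,-0.108,0,-1.5,-1.8,0.5,0.013,0.051,-0.108,0.3,-1.5,-1.8,0.5,0.013,0.051,-0.108,0.6,-1.5,-1.7,0.5,0.013,0.051,-0.108,0.8,-1.4,-1.6,0.5,0.012,0.044,-0.095,2.3,1.5,-2.3,0.5,0.012,0.044,-0.095,2.3,1.7,-2.2,0.5,0.012,0.044,-0.095,2.2,1.9,-2.1,0.5,0.012,0.044,-0.095,2.1,2,-2,0.5,0.012,0.044,-0.095,2,2,-2,0.5,0.012,0.044,-0.095,1.9,2,-1.9,0.5,0.012,0.044,-0.095,1.7,2,-1.8,0.5,0.012,0.044,-0.095,1.5,2,-1.8,0.5,0,0,0,0,0,0,0.5]}}

```text
t: 23.0
tool_pos: [0.4468, -0.2073, 0.109]
tool_rot: [-1.658, 0.864, -1.574]
contact_force: [-0.7, 0.3, -0.5]
opening: 0.0427
```

```bash
python3 - <<'E'
from h import *
d=grab("wrist","w21");p_,M,o=cur();print(p_,o["q"].round(2))
for x in tube_px(d): 
  if x[0][0]<.75: print("w",[np.round(y,3) for y in x])
a,p,F=gframe((-.03,1)); T=gtcp((.459,-.289),a)
plan([(T-.045*p,F,None)],.5)
E
```

```text
[ 0.44887933 -0.207261    0.11078366] [-0.29 -0.2   2.14 -0.62  1.11 -0.07]
w [array([ 0.458, -0.289]), array([-0.038,  0.999], dtype=float32), array([21.594, 81.962]), np.float64(0.022), array([271.149, 200.706])]
2
[0.012, 0.01, 0.026, -0.07, 3.74, 0.47, 0.5, 0.012, 0.01, 0.026, 0.02, 3.75, 0.43, 0.5]
```

View pics/w21.png

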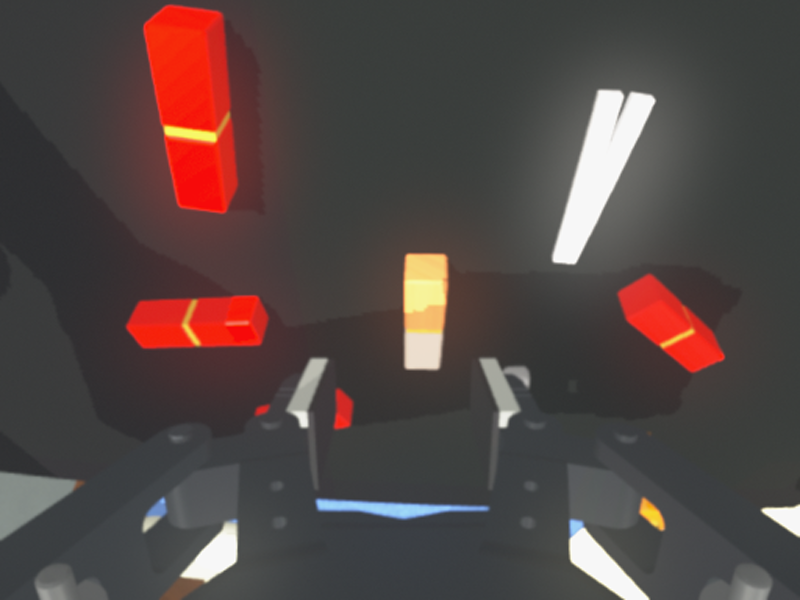

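Tube C is at (425,310), copper end towards the hand, with three red lookalikes around it well clear of the fingers. Approaching.

>>> {"op": "servo_tool", "data": {"commands": [0.012,0.01,0.026,0,3.5,0.5,0.5,0.012,0.01,0.026,0,3,0.5,0.5,0,0,0,0,0.5,0,0.5,0,0,0,0,0,0,0.5]}}

```text
t: 23.45
tool_pos: [0.4642, -0.2433, 0.0526]
tool_rot: [-1.584, 0.88, -1.559]
contact_force: [-0.2, 0.4, 0.7]
opening: 0.0428
```

```bash
python3 - <<'E'
from h import *
d=grab("wrist");
for x in tube_px(d): 
  if x[0][0]<.75: print("w",[np.round(y,3) for y in x])
a,p,F=gframe((-.03,1)); T=gtcp((.4585,-.2895),a,z=.0095)
print(cur()[0],T);plan([(T,F,3)],.5)
E
```

```text
w [array([ 0.458, -0.289]), array([-0.038,  0.999], dtype=float32), array([21.987, 80.778]), np.float64(0.022), array([245.612, 232.665])]
w [array([ 0.646, -0.443]), array([-0.968, -0.251], dtype=float32), array([ 4.054, 12.918]), np.float64(0.021), array([416.745, 328.739])]
[ 0.46454549 -0.24320786  0.05316434] [ 0.45790027 -0.26950899  0.0095    ]
3
[-0.003, 0.001, -0.001, 0.03, 1.69, -0.26, 0.5, -0.003, 0.001, -0.001, 0.03, 1.69, -0.26, 0.5, -0.003, 0.001, -0.001, 0.03, 1.69, -0.25, 0.5]
```

>>> {"op": "servo_tool", "data": {"commands": [0,0,0,0,1.7,-0.3,0.5,0,0,0,0,1.7,-0.3,0.5,0,0,0,0,1.6,-0.3,0.5,0,0,0,0,0,0,0.5]}}

```text
t: 23.9
tool_pos: [0.4631, -0.2679, 0.0157]
tool_rot: [-1.579, 0.866, -1.565]
contact_force: [-1.2, 0.3, 0.3]
opening: 0.0427
```

```bash
python3 - <<'E'
from h import *
a,p,F=gframe((-.033,1)); T=gtcp((.4583,-.289),a,z=.0095)
print(cur()[0],T);plan([(T,F,1)],.5); d=grab("wrist","w22")
E
```

```text
[ 0.46308481 -0.2678796   0.01573667] [ 0.45764036 -0.26901088  0.0095    ]
1
[-0.018, 0.001, 0.002, -0.23, 0.58, -0.56, 0.5]
```

View pics/w22.png

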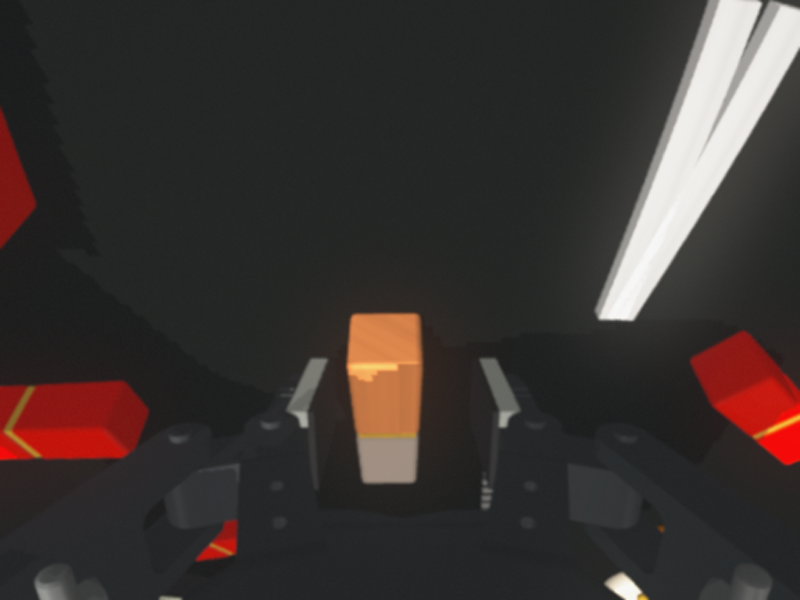

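>>> {"op": "servo_tool", "data": {"commands": [-0.01,0,0,-0.2,0.4,-0.4,0.5,-0.01,0,0,0,0.4,-0.4,0.5,0,0,0,0,0,-0.1,0.5]}}

```text
t: 24.25
tool_pos: [0.4579, -0.2703, 0.0123]
tool_rot: [-1.591, 0.876, -1.566]
contact_force: [0.2, -0.2, 0.4]
opening: 0.0427
```

>>> {"op": "servo_tool", "data": {"commands": [0,0,0,0,0.1,0,0.2,0,0,0,0,0,0,0.1,0,0,0,0,0,0,0,0,0,0,0,0,0,0,0,0,0,0,0,0,0], "grip_force": 60}}

```text
t: 24.75
tool_pos: [0.4585, -0.2708, 0.0125]
tool_rot: [-1.59, 0.875, -1.567]
contact_force: [-0.5, -0.3, 0.3]
opening: 0.0202
```

>>> {"op": "servo_tool", "data": {"commands": [0,0,0,0,-1,0,0,0,0,0,0,-3,0,0,0,0,0,0,-4,0,0,0,0,0,0,-4,0,0,0,0,0,0,-4,0,0,0,0,0,0,0,0,0]}}

```text
t: 25.35
tool_pos: [0.4533, -0.1857, 0.1565]
tool_rot: [-1.589, 0.88, -1.564]
contact_force: [1.4, -0.4, 0.5]
opening: 0.0204
```

```bash
python3 - <<'E'
from h import *
print(cur()[2]["opening"],cur()[0]); grab("wrist","w23")
E
```

```text
0.020393176121725868 [ 0.45334474 -0.18568186  0.15649613]
```

View pics/w23.png

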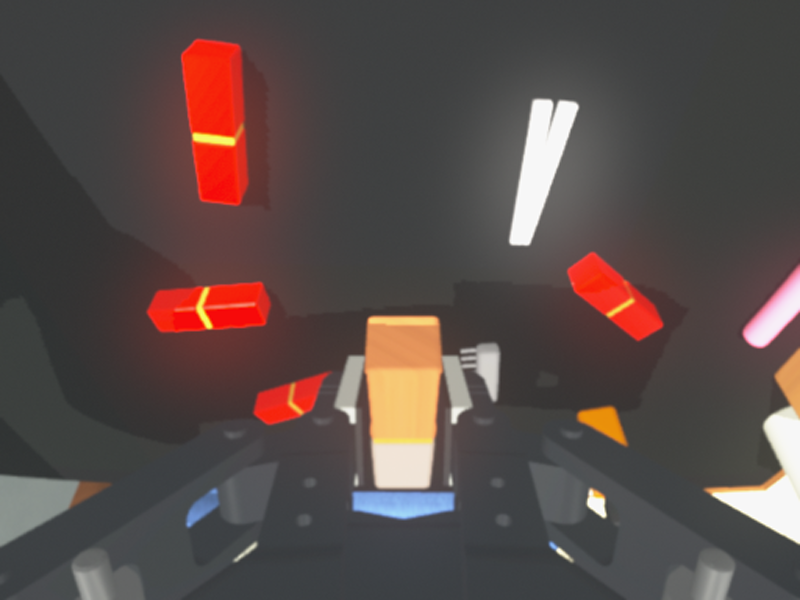

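```bash
cat >> h.py <<'E'
TC=lat((np.array([.4585,-.2708,.0125]),np.array([-1.59,.876,-1.566]),(.4583,-.2893),(-.035,1)))
E
python3 - <<'E'
from h import *
T,M=place(1,*TC,.135); print(T,M.round(3))
p,m,o=cur()
pre=T-BX*.09+np.array([0,0,.08]); rv=R.from_matrix(m.T@M).as_rotvec(); mid=m@R.from_rotvec(rv*.6).as_matrix()
plan([(np.array([.60,.0,.25]),mid,None),(pre,M,None)],0)
E
```

```text
[0.56707751 0.17904217 0.15348168] [[ 0.322 -0.551  0.77 ]
 [-0.389  0.665  0.638]
 [-0.863 -0.504 -0.   ]]
13
[-0.014, -0.053, 0.113, -1.36, -2.17, 1.92, 0, -0.014, -0.053, 0.113, -1.49, -2.04, 1.97, 0, -0.014, -0.053, 0.113, -1.61, -1.89, 2.02, 0, -0.014, -0.053, 0.113, -1.7, -1.73, 2.09, 0, -0.014, -0.053, 0.113, -1.78, -1.57, 2.16, 0, -0.014, -0.053, 0.113, -1.83, -1.39, 2.23, 0, -0.014, -0.053, 0.113, -1.86, -1.22, 2.31, 0, -0.014, -0.053, 0.113, -1.86, -1.04, 2.39, 0, -0.015, -0.056, 0.12, -1.57, 0.86, 1.4, 0, -0.015, -0.056, 0.12, -1.37, 1.02, 1.5, 0, -0.015, -0.056, 0.12, -1.16, 1.15, 1.59, 0, -0.015, -0.056, 0.12, -0.92, 1.25, 1.66, 0, -0.015, -0.056, 0.12, -0.67, 1.32, 1.73, 0]
```

>>> {"op": "servo_tool", "data": {"commands": [-0.014,-0.053,0.113,-1.4,-2.3,1.9,0,-0.014,-0.053,0.113,-1.5,-2.1,2,0,-0.014,-0.053,0.113,-1.6,-2,2,0,-0.014,-0.053,0.113,-1.7,-1.8,2.1,0,-0.014,-0.053,0.113,-1.8,-1.6,2.2,0,-0.014,-0.053,0.113,-1.8,-1.5,2.2,0,-0.014,-0.053,0.113,-1.9,-1.3,2.3,0,-0.014,-0.053,0.113,-1.9,-1.1,2.4,0,-0.015,-0.056,0.12,-1.6,0.8,1.4,0,-0.015,-0.056,0.12,-1.4,1,1.5,0,-0.015,-0.056,0.12,-1.2,1.1,1.6,0,-0.015,-0.056,0.12,-0.9,1.2,1.6,0,-0.015,-0.056,0.12,-0.7,1.2,1.6,0,0,0,0,0,0,0,0]}}

```text
t: 26.8
tool_pos: [0.6194, 0.119, 0.2288]
tool_rot: [-0.852, 1.324, 0.209]
contact_force: [-0.4, 0.0, -2.3]
opening: 0.0206
```

```bash
python3 - <<'E'
from h import *
T,M=place(1,*TC,.115)
p,m,o=cur(); e=T-p;print(p,o["opening"],o["q"].round(2),"err",e@BX,e@BY,e[2])
plan([(T-BX*.04+Z*.02,M,None),(T,M,2)],0)
grab("wrist","w24")
E
```

```text
[0.61940729 0.1189812  0.22882308] 0.020648236936154928 [-0.19  0.55  1.3   0.76  2.17 -0.75] err 0.07963489327005094 0.00199751815926225 -0.09534140148695439
5
[0.004, 0.002, -0.03, 1.71, 2.26, -0.05, 0, 0.004, 0.002, -0.03, 1.64, 2.31, -0.05, 0, 0.004, 0.002, -0.03, 1.57, 2.36, -0.06, 0, 0, -0, -0, -0.15, 2.23, 0, 0, 0, -0, -0, -0.15, 2.23, 0, 0]
```

View pics/w24.png

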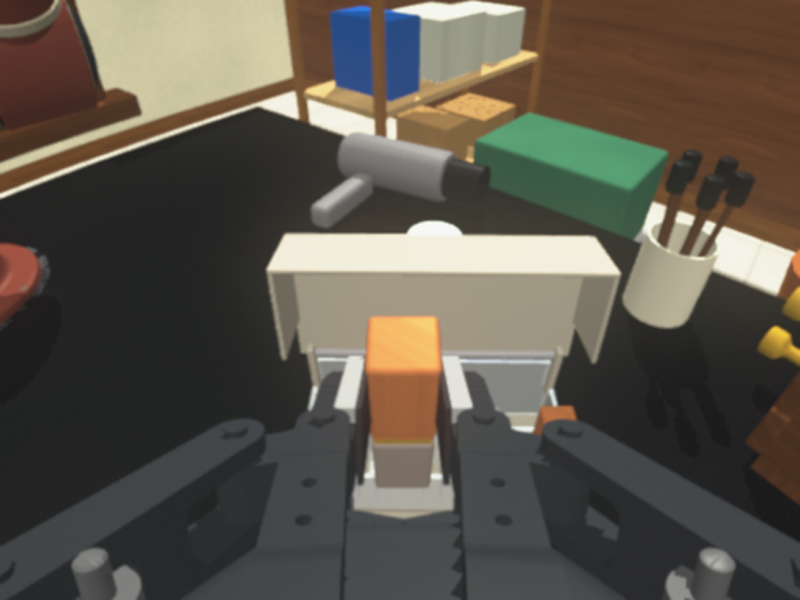

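>>> {"op": "servo_tool", "data": {"commands": [0.004,0.002,-0.03,1.6,2.2,0,0,0.004,0.002,-0.03,1.6,2.2,0,0,0.004,0.002,-0.03,1.5,2.2,0,0,0,0,0,-0.2,1.6,0,0,0,0,0,-0.2,1,0,0,0,0,0,0,0,0,0]}}

```text
t: 27.45
tool_pos: [0.5801, 0.1603, 0.1495]
tool_rot: [-0.912, 1.278, 0.101]
contact_force: [-0.2, -0.1, -0.7]
opening: 0.0202
```

```bash
python3 - <<'E'
from h import *
T,M=place(1,*TC,.112)
p,m,o=cur(); e=T-p;print(p,"err",e@BX,e@BY,e[2],R.from_matrix(m.T@M).as_rotvec())
plan([(T,M,None)],0)
E
```

```text
[0.58012436 0.16032505 0.14951293] err 0.022737207118926357 -0.001889085589851286 -0.0190312484363242 [-0.00709733 -0.00281258  0.02704527]
1
[-0.007, -0.003, 0.027, 0.42, 2.94, 0.17, 0]
```

>>> {"op": "servo_tool", "data": {"commands": [-0.004,0,0.013,0.1,1.3,0.1,0,-0.004,0,0.013,0.1,1.3,0.1,0,0,0,0,0.1,0.3,0,0,0,0,0,0,0,0,0]}}

```text
t: 27.85
tool_pos: [0.5679, 0.1795, 0.1328]
tool_rot: [-0.902, 1.288, 0.123]
contact_force: [0.2, 1.1, -0.9]
opening: 0.0203
```

```bash
python3 - <<'E'
from h import *
T,M=place(1,*TC,.112)
p,m,o=cur(); e=T-p;print(p,"err",e@BX,e@BY,e[2],R.from_matrix(m.T@M).as_rotvec())
T,M=place(1,*TC,.062);plan([(T,M,5)],0)
grab("wrist","w25")
E
```

```text
[0.56786617 0.17945122 0.13284102] err 0.00018795925180911882 0.0008683270078566615 -0.002359337703724179 [-0.00149444 -0.00110333  0.00420322]
5
[-0, -0, 0.001, 0.9, 0.54, -0.02, 0, -0, -0, 0.001, 0.9, 0.53, -0.02, 0, -0, -0, 0.001, 0.9, 0.53, -0.02, 0, -0, -0, 0.001, 0.9, 0.53, -0.02, 0, -0, -0, 0.001, 0.9, 0.53, -0.02, 0]
```

View pics/w25.png

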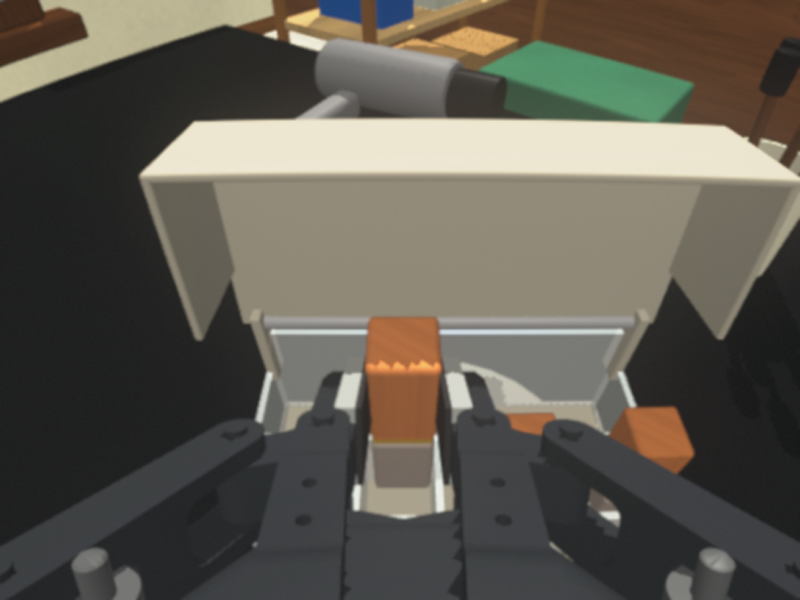

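Tube C hangs over slot 1, between the walls at x = 360 and 440. Lowering.

>>> {"op": "servo_tool", "data": {"commands": [0,0,0,0.9,0.5,0,0,0,0,0,0.9,0.5,0,0,0,0,0,0,0,0,0]}}

```text
t: 28.2
tool_pos: [0.5691, 0.1785, 0.1107]
tool_rot: [-0.903, 1.287, 0.122]
contact_force: [-1.3, -1.3, -0.7]
opening: 0.0202
```

>>> {"op": "servo_tool", "data": {"commands": [0,0,0,0.9,0.5,0,0,0,0,0,0.9,0.5,0,0,0,0,0,0.3,0.2,0,0,0,0,0,0,0,0,0]}}

```text
t: 28.6
tool_pos: [0.5692, 0.1778, 0.0835]
tool_rot: [-0.902, 1.288, 0.122]
contact_force: [-0.8, 1.4, -0.1]
opening: 0.0204
```

```bash
python3 - <<'E'
from h import *
T,M=place(1,*TC,.060)
p,m,o=cur(); e=T-p;print(p,"err",e@BX,e@BY,e[2],o["contact_force"],o["opening"])
plan([(T,M,1)],0)
grab("wrist","w26")
E
```

```text
[0.56922044 0.17784846 0.08346881] err 0.0022861541024908586 0.0008891405952670175 -0.0049871244061460845 [-0.84221033  1.39034348 -0.11891003] 0.020352088852495807
1
[-0.002, -0.002, 0.005, 0.31, 0.45, -0.09, 0]
```

View pics/w26.png

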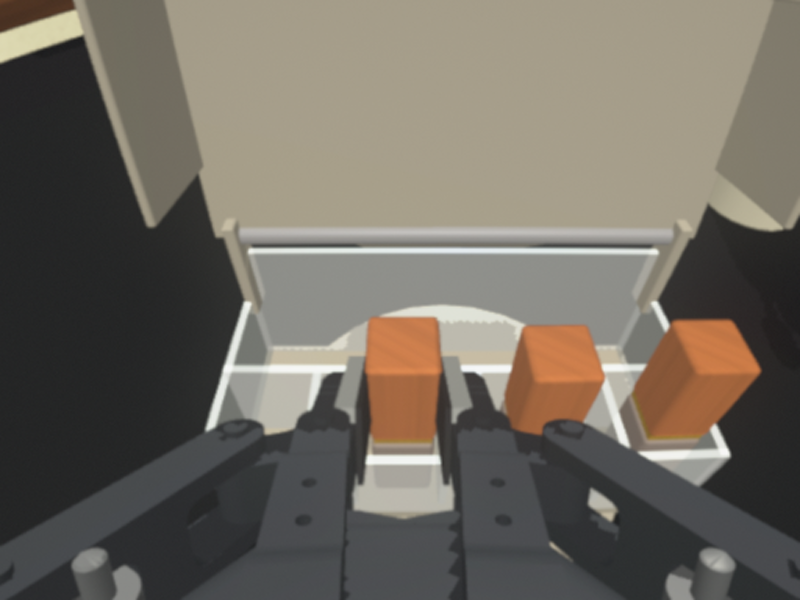

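>>> {"op": "servo_tool", "data": {"commands": [0,0,0,0.4,0.4,0,0,0,0,0,0,0,0,0,0,0,0,0,0,0,0.36,0,0,0,0,0,0,0.36,0,0,0,0,0,0,0.36,0,0,0,0,-1,0,0.36,0,0,0,0,-2.5,0,0.36,0,0,0,0,-4,0,0.36,0,0,0,0,-4,0,0.36,0,0,0,-2,-2,0,0.36,0,0,0,0,0,0,0.2]}}

```text
t: 29.75
tool_pos: [0.6392, 0.0926, 0.1689]
tool_rot: [-0.903, 1.287, 0.122]
contact_force: [0.6, 0.0, 0.4]
opening: 0.0179
```

```bash
python3 - <<'E'
from h import *
d=grab("wrist","w27"); np.savez("pics/w27.npz",**d); print(cur()[0])
s=grab("scene","s27");np.savez("pics/s27.npz",**s)
for y in tube_px(s):
    if .2<y[0][0]<.75: print([np.round(z,3) for z in y])
E
```

```text
[0.63806971 0.09290453 0.16656154]
```

View pics/w27.png

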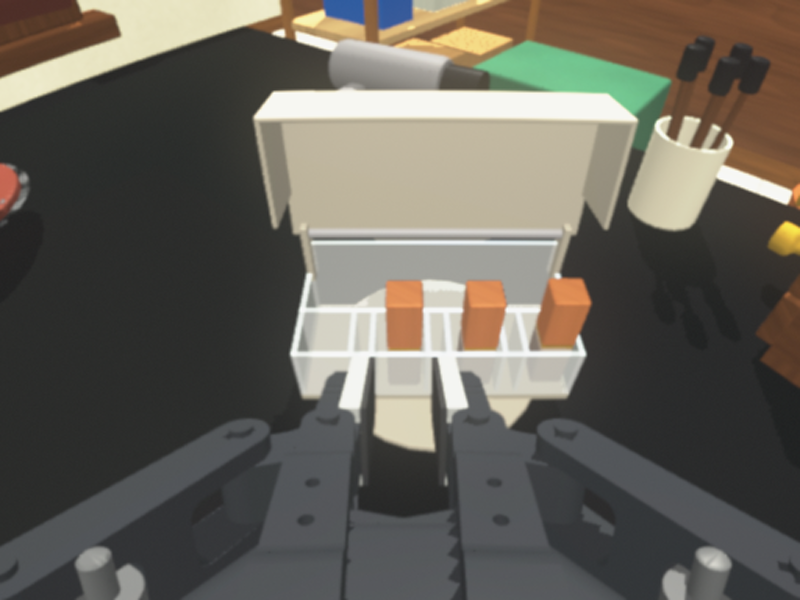

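View pics/s27.png

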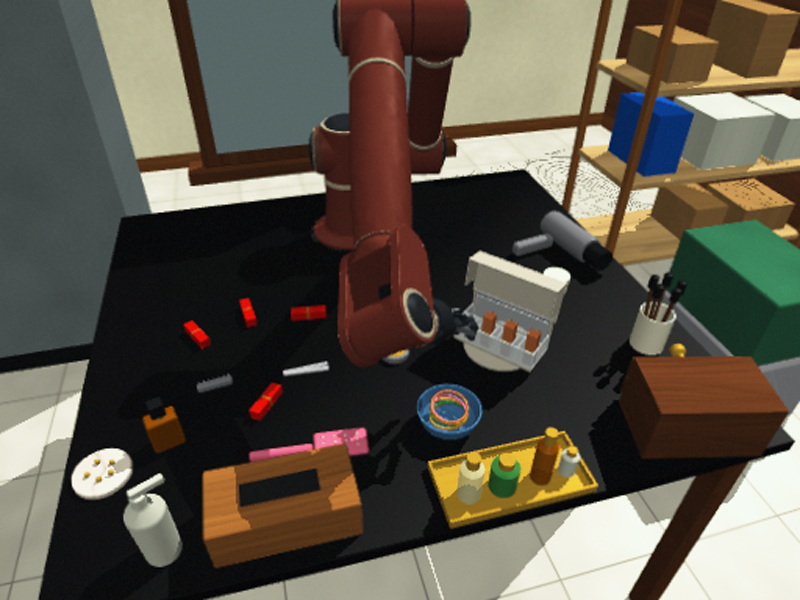

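All three tubes stand in slots 1 to 3, and none are left on the table. Before closing I'll check the hood's angle from the wrist depth image.

```bash
python3 - <<'E'
from h import *
d=dict(np.load("pics/w27.npz"));P=cloud(d)
def loc(q): e=q-PIV; return np.c_[e@BX,e@BY,q[:,2]]
m=np.zeros(P.shape[:2],np.uint8);cv2.fillPoly(m,[np.round(np.array([(300,130),(575,130),(570,220),(310,220)])*.64).astype(int)],1)
q=loc(P[m>0]);q=q[~np.isnan(q).any(1)]
A=np.c_[q[:,2]-.094,np.ones(len(q))];c=np.linalg.lstsq(A,q[:,0],rcond=None)[0]
print("inner plate: bx at pivot height",c[1],"lean back deg",np.degrees(np.arctan(c[0])),"by trend",np.polyfit(q[:,1],q[:,0]-A@c,1))
m[:]=0;cv2.fillPoly(m,[np.round(np.array([(275,98),(610,98),(620,115),(268,115)])*.64).astype(int)],1)
q=loc(P[m>0]);print("top lip bx range",np.nanpercentile(q[:,0],[3,97]),"by",np.nanpercentile(q[:,1],[2,98]),"z",np.nanmedian(q[:,2]))
p,M,o=cur(); print(p,o["q"].round(2))
F=frame(-Z,-BY)
# route: up, over to behind the hood
b=PIV+BX*.09; b[2]=.30
rv=R.from_matrix(M.T@F).as_rotvec();mid=M@R.from_rotvec(rv*.5).as_matrix()
plan([(np.array([.62,.11,.32]),mid,None),(b,F,None)],0)
E
```

```text
inner plate: bx at pivot height -0.0012105856508129145 lean back deg 7.181412653912473 by trend [2.67203738e-03 3.35300178e-07]
top lip bx range [-0.03187012 -0.00118105] by [-0.08794282  0.08767335] z 0.18946108715924959
[0.63676267 0.09371318 0.16476169] [-0.21  0.61  1.28  0.66  2.08 -0.83]
11
[0, -0, -0.13, -3.64, -1.46, -0.08, 0, 0, -0, -0.13, -3.42, -1.92, -0.08, 0, 0, -0, -0.13, -3.14, -2.35, -0.08, 0, 0, -0, -0.13, -2.81, -2.74, -0.07, 0, 0, -0, -0.074, -2.83, 1.95, 0.39, 0, 0, -0, -0.074, -2.96, 1.73, 0.39, 0, 0, -0, -0.074, -3.08, 1.51, 0.39, 0, 0, -0, -0.074, -3.19, 1.28, 0.39, 0, 0, -0, -0.074, -3.27, 1.04, 0.39, 0, 0, -0, -0.074, -3.34, 0.79, 0.39, 0, 0, -0, -0.074, -3.39, 0.54, 0.39, 0]
```

The plate leans back 7.2°, which is 1.35 rad, so the hood was fully up. The pivot model fits within 1 mm. I'll go over the top to behind the hood.

>>> {"op": "servo_tool", "data": {"commands": [0,0,-0.13,-3.7,-1.5,0,0,0,0,-0.13,-3.5,-2,0,0,0,0,-0.13,-3.2,-2.4,0,0,0,0,-0.13,-2.9,-2.8,0,0,0,0,-0.074,-2.9,1.8,0.4,0,0,0,-0.074,-3,1.6,0.4,0,0,0,-0.074,-3.1,1.4,0.4,0,0,0,-0.074,-3.2,1.2,0.4,0,0,0,-0.074,-3.3,1,0.4,0,0,0,-0.074,-3.4,0.8,0.4,0,0,0,-0.074,-3.4,0.5,0.4,0,0,0,0,0,0,0,0]}}

```text
t: 31.05
tool_pos: [0.4764, 0.3243, 0.2818]
tool_rot: [-1.499, 0.696, -0.679]
contact_force: [0.2, -0.9, -0.1]
opening: -0.0001
```

```bash
python3 - <<'E'
from h import *
p,M,o=cur(); e=p-PIV; print(p,"bx,by",e@BX,e@BY,o["q"].round(2),o["opening"])
F=frame(-Z,-BY)
b=PIV+BX*.055; b[2]=.30
w=PIV+BX*.05; w[2]=.172
plan([(b,F,None),(w,F,None)],0)
E
```

```text
[0.47643255 0.32432701 0.28178681] bx,by 0.10721194830296162 0.0011447044686641694 [ 0.48 -0.06  1.64 -0.01  1.6  -0.22] -8.06116803834693e-05
6
[0.019, 0.002, 0.003, 2.62, -0.89, 0.01, 0, 0.019, 0.002, 0.003, 2.61, -0.9, 0.04, 0, 0, 0, 0, 0.12, 3.2, 0, 0, 0, 0, 0, 0.12, 3.2, 0, 0, 0, 0, 0, 0.12, 3.2, 0, 0, 0, 0, 0, 0.12, 3.2, 0, 0]
```

>>> {"op": "servo_tool", "data": {"commands": [0.019,0,0,1,3,0,0,0.019,0,0,1,3,0,0,0,0,0,1,3,0,0,0,0,0,1,1.5,0,0,0,0,0,0,0,0,0]}}

```text
t: 31.55
tool_pos: [0.4964, 0.2918, 0.1674]
tool_rot: [-1.472, 0.678, -0.677]
contact_force: [-0.6, 0.0, -0.8]
opening: 0.0004
```

```bash
cat >> h.py <<'E'
def hoodpt(th,r=.078,push=.003):
    t=np.radians(th); f=-BX
    u=f*np.cos(t)+Z*np.sin(t); n=-f*np.sin(t)+Z*np.cos(t)
    return PIV+r*u+n*(.002+.011*np.sin(t)-push)
E
python3 - <<'E'
from h import *
p,M,o=cur(); e=p-PIV; print(p,"bx,by",e@BX,e@BY,o["contact_force"])
F=frame(-Z,-BY)
plan([(hoodpt(t),F,2 if t==94 else None) for t in (94,84,74,64,54,44,34,26,19)],0)
E
```

```text
[0.49641114 0.29183864 0.16737959] bx,by 0.0694470637004423 0.006478279729606142 [-0.55949595  0.03323158 -0.8438226 ]
10
[0.004, 0.006, 0.002, 2.71, -0.18, 0.29, 0, 0.004, 0.006, 0.002, 2.71, -0.18, 0.31, 0, 0, 0, 0, 1.37, -0.15, 0, 0, 0, 0, 0, 1.4, 0.1, 0, 0, 0, 0, 0, 1.39, 0.36, -0, 0, 0, 0, 0, 1.33, 0.63, 0, 0, 0, 0, 0, 1.2, 0.88, -0, 0, 0, 0, 0, 1.03, 1.11, 0, 0, 0, 0, 0, 0.66, 1.03, 0, 0, 0, 0, 0, 0.45, 0.98, -0, 0]
```

Approach and the first third of the arc, correcting towards mid-width.

>>> {"op": "servo_tool", "data": {"commands": [0.004,0.006,0,2.5,-0.2,0.4,0,0.004,0.006,0,2.5,-0.2,0.4,0,0,0,0,1.4,0,0,0,0,0,0,1.4,0.1,0,0]}}

```text
t: 31.95
tool_pos: [0.5532, 0.2369, 0.1715]
tool_rot: [-1.461, 0.686, -0.684]
contact_force: [-1.1, 1.2, -1.0]
opening: 0.0001
```

```bash
python3 - <<'E'
from h import *
p,M,o=cur(); e=p-PIV; print(p,"bx,by",e@BX,e@BY,np.degrees(np.arctan2(e[2],-e@BX)),o["contact_force"])
F=frame(-Z,-BY)
plan([(hoodpt(t),F,None) for t in (70,60,50,40,30,24,18)],0)
grab("scene","s28")
E
```

```text
[0.55324498 0.23694881 0.17146299] bx,by -0.009077708400772598 -0.0022864126166370477 83.3161254405834 [-1.05098125  1.1544455  -0.99609917]
7
[0.002, 0.002, -0.001, 0.88, 0.1, -0.23, 0, 0, 0, 0, 1.37, 0.47, -0, 0, 0, 0, 0, 1.28, 0.73, 0, 0, 0, 0, 0, 1.14, 0.97, 0, 0, 0, 0, 0, 0.95, 1.19, -0, 0, 0, 0, 0, 0.45, 0.8, 0, 0, 0, 0, 0, 0.36, 0.85, -0, 0]
```

View pics/s28.png

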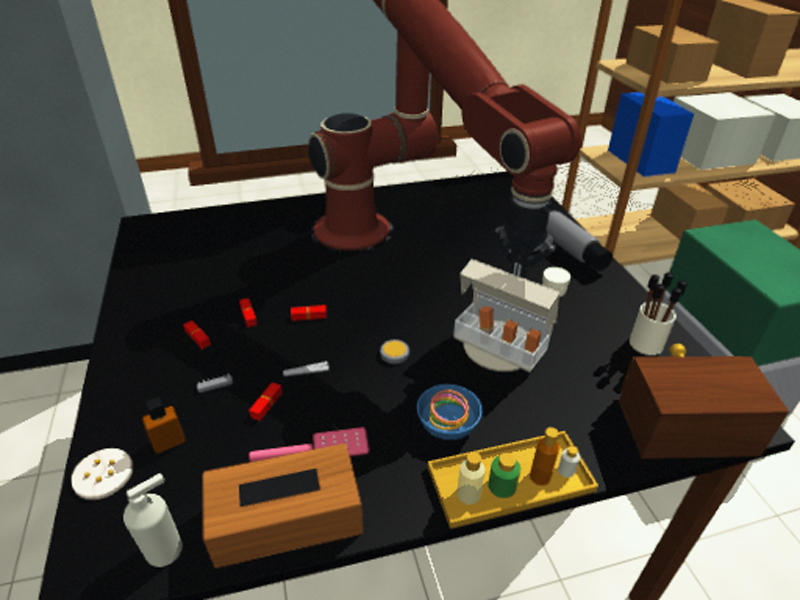

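The hood is tipping forward under light force. Continuing the arc.

>>> {"op": "servo_tool", "data": {"commands": [0,0,0,0.9,0.1,-0.2,0,0,0,0,1.4,0.5,0,0,0,0,0,1.3,0.7,0,0,0,0,0,1.1,1,0,0,0,0,0,0.9,1.2,0,0]}}

```text
t: 32.5
tool_pos: [0.5919, 0.1892, 0.137]
tool_rot: [-1.459, 0.681, -0.687]
contact_force: [-0.7, -0.0, -0.1]
opening: -0.0002
```

```bash
python3 - <<'E'
from h import *
p,M,o=cur(); e=p-PIV; print(p,"bx,by",e@BX,e@BY,np.degrees(np.arctan2(e[2],-e@BX)),o["contact_force"])
F=frame(-Z,-BY)
plan([(hoodpt(t),F,None) for t in (26,21,16)],0)
s=grab("scene","s29")
cv2.imwrite("pics/c29.png",cv2.resize(s["frame"][150:250,270:400,::-1],(780,600),interpolation=cv2.INTER_CUBIC))
E
```

```text
[0.59186006 0.18916858 0.13702234] bx,by -0.07050673217817971 -0.0015535164852920026 31.391028499198008 [-0.74174966 -0.02033302 -0.12148303]
3
[-0.003, 0.003, 0.002, -0.21, 0.54, -0.16, 0, 0, 0, 0, 0.33, 0.69, -0, 0, 0, 0, 0, 0.27, 0.72, 0, 0]
```

View pics/c29.png

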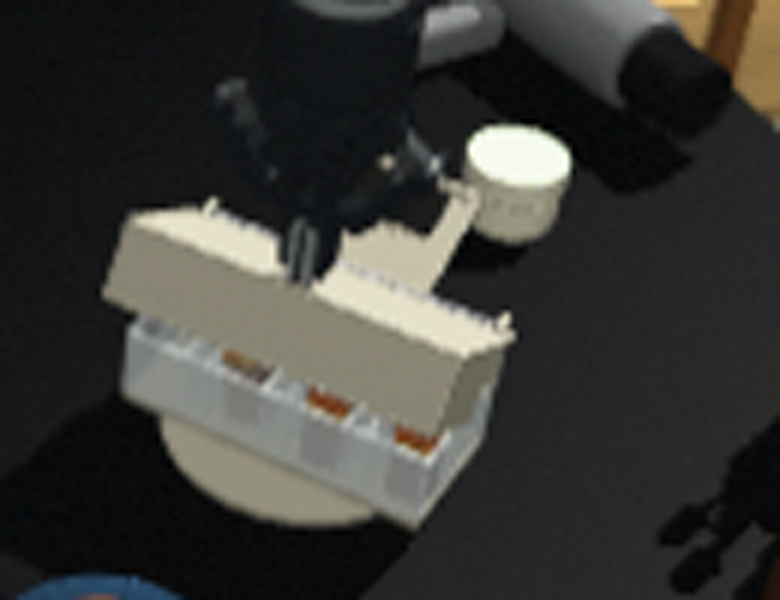

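>>> {"op": "servo_tool", "data": {"commands": [0,0,0,0,0.6,0,0,0,0,0,0.1,0.6,0,0,0,0,0,0.1,0.5,0,0,0,0,0,0,0,0,0]}}

```text
t: 32.95
tool_pos: [0.5934, 0.1872, 0.1255]
tool_rot: [-1.461, 0.686, -0.684]
contact_force: [0.5, 0.1, -0.9]
opening: -0.0001
```

```bash
python3 - <<'E'
from h import *
p,M,o=cur(); e=p-PIV; print(p,"bx,by",e@BX,e@BY,np.degrees(np.arctan2(e[2],-e@BX)),o["contact_force"])
E
```

```text
[0.5933858  0.18720893 0.12553171] bx,by -0.07298917225662822 -0.0014787802441667529 23.364601400453274 [ 0.49279799  0.14213337 -0.89449521]
```

>>> {"op": "servo_tool", "data": {"commands": [0,0,0,0,0.4,0,0,0,0,0,0,0.4,0,0,0,0,0,0,0.4,0,0]}}

```text
t: 33.25
tool_pos: [0.5949, 0.1876, 0.1239]
tool_rot: [-1.462, 0.681, -0.686]
contact_force: [-14.5, -3.2, 22.6]
opening: -0.0
```

>>> {"op": "servo_tool", "data": {"commands": [0,0,0,0,0.4,0,0]}}

```text
t: 33.35
tool_pos: [0.5949, 0.1876, 0.1239]
tool_rot: [-1.464, 0.681, -0.686]
contact_force: [-12.2, -3.0, 21.6]
opening: 0.0002
```

>>> {"op": "servo_tool", "data": {"commands": [0,0,0,0,-1,0,0,0,0,0,0,-3,0,0,0,0,0,0,-4,0,0,0,0,0,-2,-4,0,0,0,0,0,-4,-3,0,0,0,0,0,-4,0,0,0,0,0,0,-4,0,0,0,0,0,0,0,0,0,0]}}

```text
t: 34.15
tool_pos: [0.5018, 0.2992, 0.2749]
tool_rot: [-1.463, 0.683, -0.685]
contact_force: [0.7, -0.1, -0.3]
opening: -0.0003
```

```bash
python3 - <<'E'
from h import *
s=grab("scene","s30");t=grab("top","t30");w=grab("wrist","w30")
p,M,o=cur(); print(p)
cv2.imwrite("pics/c30.png",cv2.resize(s["frame"][150:250,270:400,::-1],(780,600),interpolation=cv2.INTER_CUBIC))
# hood plane in top & scene: points above .09 near the organiser, upward facing
for n,d in (("top",t),("scene",s),("wrist",w)):
    P=cloud(d);q=P.reshape(-1,3);e=q-PIV;l=np.c_[e@BX,e@BY,q[:,2]]
    k=(l[:,0]<-.01)&(l[:,0]>-.08)&(abs(l[:,1])<.085)&(l[:,2]>.095)&(l[:,2]<.15);l=l[k]
    if len(l)<100: print(n,"few");continue
    A=np.c_[-l[:,0],l[:,1],np.ones(len(l))];c=np.linalg.lstsq(A,l[:,2],rcond=None)[0]
    print(n,len(l),"tilt deg",np.degrees(np.arctan(c[0])),"z at .0827:",c[0]*.0827+c[2],"by trend",c[1],"res",np.std(l[:,2]-A@c))
E
```

```text
[0.50397324 0.29589645 0.27367714]
top 1546 tilt deg 20.029128872257147 z at .0827: 0.12421088614401893 by trend 0.0008888894712377748 res 0.0021113829005873575
scene 422 tilt deg 19.909790114983902 z at .0827: 0.1281032080368093 by trend -0.00015009971676321898 res 0.0007812978560783665
wrist 2526 tilt deg 19.976119613633763 z at .0827: 0.12532362119621346 by trend -0.002285011355698058 res 0.0007887397077640096
```

View pics/c30.png

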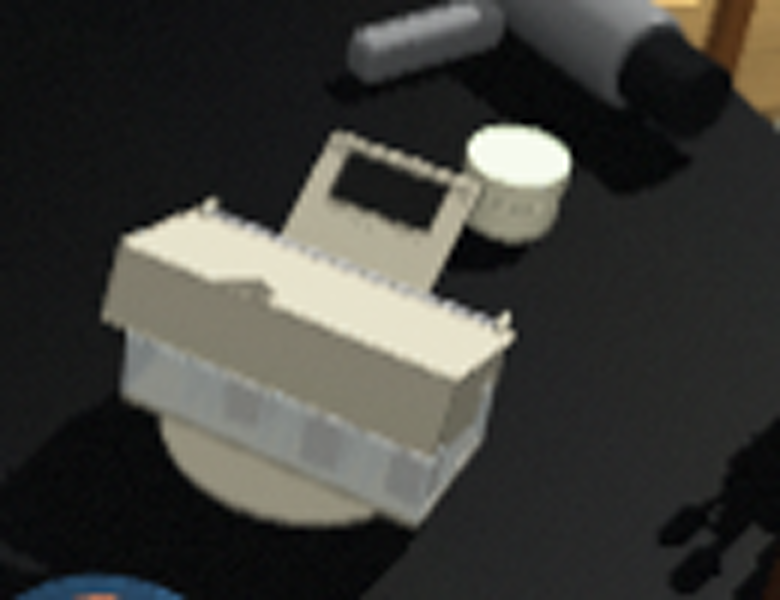

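View pics/s30.png

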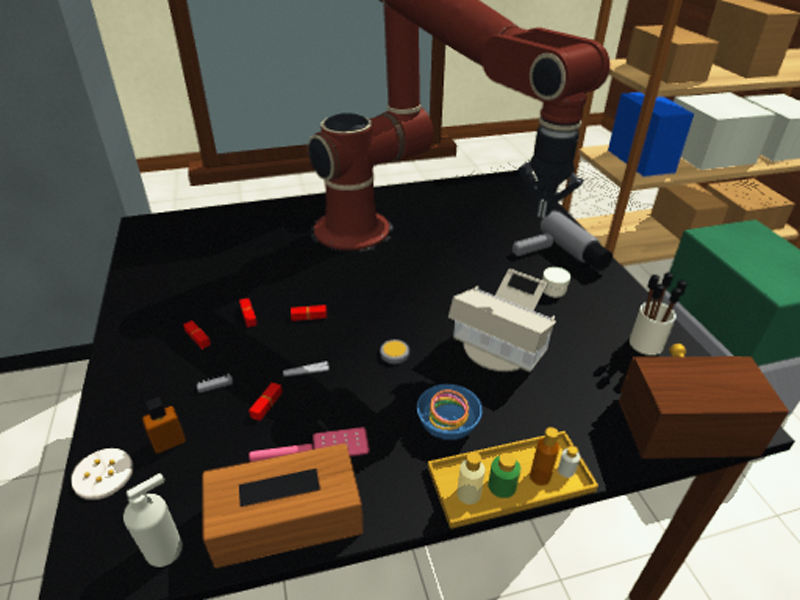

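View pics/t30.png

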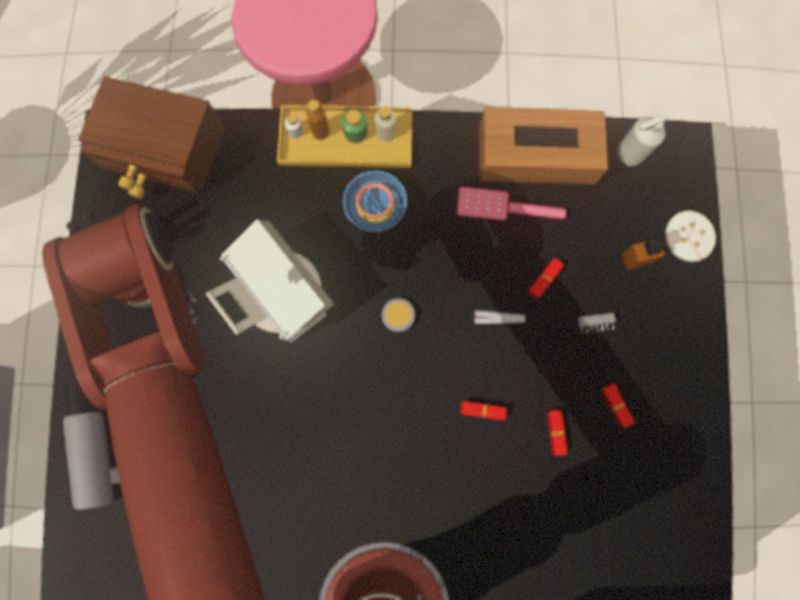

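The hood lies at 20.0° in all three views, which is shut. The three tubes show through the clear front, and the other things look to be where they were. The arm is clear, so I'm handing in.

```bash
python3 -c "
from station import ticket; print(ticket.finish_job())"
```

```text
the job is handed in; nothing more can be done
None
```

The job is done and handed in after about 34 s of robot time. I pressed the paddle to its stop, stood the three tubes present upright in slots 3, 2 and 1 (copper end up), then pushed the hood back down to its stop.

**Last checks**
- **Hood up:** the plate leaned back 7.2°, which matches fully up (1.35 rad).
- **Tubes:** all three were seen upright in their slots just before closing, and through the clear front afterwards. None were left on the table; there was no fourth tube.
- **Hood down:** the plate tilt was 19.9 to 20.0° in all three views, with about 22 N against the stop as I pressed. The height near the front edge read 124 to 128 mm across the cameras (126 mm in the text).
- **Other things:** the red lookalikes and the items to leave alone look unmoved by eye in the pictures; I did not measure them.

**What disagreed**
- The paddle press was about 11 mm off centre and turned the carousel about −0.1 rad. I measured the slots again before placing, and left it turned.
- The press briefly read about 73 N at the wrist when it reached the stop, below the 120 N limit. It was made with the fingertips.
- The top and scene cameras differed by up to about 7 mm at the organiser, so I used the wrist and scene views there, which agreed within 0.6 mm.

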